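# Send a bush round the transfer track to the gauging stop

### The arm

A 6-joint arm with a two-finger parallel gripper is mounted at the origin on the work surface; the furniture and walls round the work are solid. World frame = base frame: x ahead of the robot, y to its left, z up, the work surface at z = 0. Lengths are in mm, angles in rad, forces in N, time in s.
With the tool pointing down it reaches from about 350 to 875 mm from the base axis. Payload 4.2 kg.
Tool frame: the origin (TCP) lies on the centre line of the jaws, within the pads' length; the fingertips stand 25 mm ahead of it and the grasp point (between the pads) lies 6 mm ahead of it; z points along the fingers, y is the direction in which the jaws open and shut (so a half turn about z gives the same grasp; the last joint's range is limited). The gripper opens to 85 mm and grips with 20 to 120 N. Pads are 22 mm wide; open, the fingers measure 114 mm over their backs; the gripper's body (76 mm by 85 mm) begins 54 mm behind the grasp point. The pads swing forward as they close: fully open they stand 13 mm farther back than shut.
Start: joints at [0.259, 0.385, 0.008, 0, -1.194, -0.259], TCP at [624.979, 0.025, 256.312] pointing down, gripper open.
Joint ranges: [-3.14, 3.14], [-1.21, 2.06], [-1.07, 1.41], [-3.16, 2.05], [-2.99, -0.16], [-3.1, 3.1]. Speed limits (rad/s): [2.79, 2.79, 3.14, 3.14, 3.14, 3.14].

### API

Orientations are given as a unit quaternion [x, y, z, w].
In Python, from bench import arm gives the robot as it stands.
- The arm moves only by the tool drive_tool, never from a script. Its argument "plan" is a list of rows, each a list of 2 entries, a list of its own where there are three numbers: the shift along the tool's x, y, z in m, then the turn about the tool's z in degrees. A call has 1 to 12 rows; each row shifts and turns the commanded pose from where the row before left it, along the tool's axes as they then stand; what a row does not reach is not made up. A row lasts 1/8 s, in which the tool goes at most 62.5 mm and 10.7 degrees, less where a joint would pass 70% of its speed; a pose out of reach is approached as far as the arm can. A call with a gripper value outside its range is refused whole. "fingers" is the closure, from -1 (fully open) to 1 (shut), so that 0 is half open, set as the call begins (left out, the last holds). The fingers move at their own pace and stop on an object; the grip force is fixed at half the most. Time passes only in rows, so rows that do not move let the fingers close. It gives the time, the measured TCP pose, the force and the opening at its end, in the units of the state.
- arm.read_state(): the state, without advancing time (a new reading comes with each control period).
- arm.get_image(name): name is "scene" or "side" or "wrist"; returns a dict with "image" (384x512x3 uint8, red, green, blue), "K" (3x3 intrinsics, pixels), "dist" ([k1, k2, p1, p2, k3] as OpenCV has them; the pictures are not rectified), "R" (3x3) and "t" (3): a world point X has camera coordinates R X + t. Camera axes: x right, y down, z forward; pixel columns grow to the right and rows downward; lengths in mm; the calibration is good to about 2 mm. A picture is of the moment at which its call begins. There is no depth.
- arm.job_done(): hands the job in, once; it reports no verdict.
The state is a dict: "clock": time; "joints": joint angles; "joint_vel": joint speeds; "joint_efforts": joint torques, N m; "position": TCP position; "ee_rot": TCP orientation; "contact_force": force on the tool from outside, world axes, zero at the start; "wrist_torque": the same for the moment, N m; "gripper_width": finger opening in mm.
Only numpy, scipy, OpenCV 4.12 (cv2) and the standard library are available. Lean on these libraries where they do the work, as an engineer would, in place of code of your own. Each camera call takes 0.05 s, during which the arm holds its last target.

### The job

Set the shortest, widest of the three loose bushes upright in the round nest of the work carrier while the carrier still stands on the entry leg of the track. Then push the carrier by its post round the bend and against the spring buffer until the latch pawl snaps in behind its shoulder, and let go so that the pawl holds it. Do not force or jam the carrier in the rails, do not drive the buffer to its hard bottom, and leave the other two bushes alone.

Things in the scene. Friction and masses are not known exactly. Their poses are not given: they have to be found in the camera images.
- track: Fixed L-shaped track: aluminium base 68 mm wide, two lipped steel rails (tops at z 22 mm, 52 mm over both) with a T-slot 20.5 mm wide between. Slot centre line: straight entry leg 145 mm, 90 degree left bend of 90 mm radius, straight exit leg 180 mm. Origin: the bend's centre, on the worktop; x = travel on the entry leg (there y = -90 mm), y = travel on the exit leg (there x = +90 mm), z up.
- bend_start (a point): On the slot's centre line at the rails' tops, where the entry leg ends and the bend begins: (0, -90, 22) mm in the track's frame; same axes. In the bend, over 24 N between carrier and track (all contacts, weight of 3 to 7 N included) counts as jammed, elsewhere over 45 N as forced; pushed well it needs only 1 to 4 N at the post.
- bend_end (a point): The same where the bend ends and the exit leg begins: (90, 0, 22) mm in the track's frame. A stop block is clamped over the rails of the exit leg; its place differs each time and is not reported: its buffer's tip stands 78 to 121 mm past this point.
- carrier: Dark steel plate 92 mm long, 12 thick, 0.3 to 0.65 kg, sliding on the rails' tops (friction about 0.2), kept in the slot by two feet 18 mm across at x = -22 and +22 mm that follow the slot's centre line, so that it turns in the bend; it cannot be lifted off. Origin: mid-length, at the rails' tops; x forward, z up. The front 30 mm are 62 wide, the rest 46; the step is the shoulder.
- post_top (a point): Centre of the top of the carrier's round steel push post, 16 mm across: (-22, 0, 63.5) mm in the carrier's frame, right over the rear foot, so it follows the slot's centre line. Plain post from z = 19 to 63.5 mm, with a ring 25 mm across at its base, z = 13 to 19 mm.
- nest (a point): Centre of the nest's floor, on top of the carrier's plate over the front foot: (22, 0, 13) mm in the carrier's frame. The nest is a steel ring 5 mm high, 35 mm across outside, 26 mm inside; hold the bush by its upper half so that the fingers stay above the ring.
- bush_0: The bush to load: the shortest and widest of the three, a plain steel tube 22 mm across, 20 mm high, standing on the worktop. Origin: centre of its underside; z up.
- bush_1: Another bush, to be left alone: 20 mm across, 26 mm high, standing. Origin: centre of its underside; z up.
- bush_2: Another bush, to be left alone: 18 mm across, 32 mm high, standing. Origin: centre of its underside; z up.
- buffer (a joint): Spring buffer in the stop block: rubber-tipped plunger 14 mm across that meets the middle of the carrier's front edge. 0 = out, 0.012 = hard bottom (over 0.0115 is too far). 2 N to start it, then 0.8 N per mm. The pawl drops at about 6 mm (7 N at the buffer, 7 to 11 N at the post with friction) and the buffer then stays about 5 mm pressed.
- pawl (a joint): Latch pawl: dark steel finger 40 mm long on the stop block's left side as seen along the travel, turning about an upright pin. 0 = swung in, grows outward. A light spring (2 to 3 N at the nose) holds it in. The carrier's wide front part pushes it out to about 0.14 rad in its last 30 mm or so; it snaps back to about 0 when the shoulder has passed its nose.

How it is judged (in metres and radians):
On the way:
1. the shortest, widest bush sits flat in the nest while the carrier is still on the entry leg (horizontal distance between bush_0 and nest below 0.004 m and z of bush_0 in the frame of carrier between 0.011 and 0.0155 m and angle between the z axis of bush_0 and the z axis of carrier, either way round below 0.1 rad and x of carrier in the frame of track below 0.01 m and y of carrier in the frame of track below -0.08 m), for 0.2 s.
At the end, for the whole second after the job is handed in: The carrier rests on the exit leg, let go, with the pawl swung in (below 0.06 rad) and the buffer held 3 to 9 mm compressed; the shortest, widest bush sits flat in its nest (centre within 4 mm, on the nest's floor within 2 mm, within 0.1 rad of upright) (value of joint pawl below 0.06 rad and value of joint buffer between 0.003 and 0.009 m and y of carrier in the frame of track above 0.033 m and x of carrier in the frame of track between 0.086 and 0.094 m and linear speed of carrier below 0.01 m/s and horizontal distance between bush_0 and nest below 0.004 m and z of bush_0 in the frame of carrier between 0.011 and 0.0155 m and angle between the z axis of bush_0 and the z axis of carrier, either way round below 0.1 rad); the robot touches nothing.
It fails at once if the carrier was jammed in the bend (over 24 N against the track) (contact force between carrier and track above 24 N and x of carrier in the frame of track above 0 m and y of carrier in the frame of track below 0.01 m).
It fails at once if the carrier was forced against the track (over 45 N) (contact force between carrier and track above 45 N).
It fails at once if the buffer was driven to its hard bottom (value of joint buffer above 0.0115 m).
It fails at once if another bush was moved or tipped (distance of any of bush_1, bush_2 from where it was at the start of the episode above 0.015 m or angle between any of bush_1, bush_2's own z axis and vertical above 0.5 rad).
It also fails if it takes over 59 s, if anything falls off the work surface, if the arm or the gripper's body presses on something with over 40 N, if the wrist force passes 120 N, or if a joint passes its speed limit or range.

## Working session

There is one attempt and no reset: what is moved stays moved. The work goes in short steps, Python scripts to look and compute and a tool call to move; the robot and the scene stay as the last step left them, time stands still between calls to the robot, and variables do not carry over. Pictures are saved under pics/ and viewed, and the job is handed in when it is done.

Besides the shell and the picture viewer there is one more tool, called as name(argument=value, ...), one argument or row to a line, values as JSON. drive_tool: Moves the arm, as the interface text tells. Its arguments: {"type":"object","properties":{"plan":{"type":"array"},"fingers":{"type":"number"}},"required":["plan"]}

```bash
mkdir -p pics; ls; cat > h.py <<'E'
from bench import arm
import numpy as np, cv2
def snap(name,fn):
    d=arm.get_image(name); cv2.imwrite('pics/'+fn+'.png',d['image'][:,:,::-1]); 
    np.savez('pics/'+fn+'.npz',**{k:np.array(v) for k,v in d.items()}); return d
def load(fn): return dict(np.load('pics/'+fn+'.npz'))
def ray(d,uv):
    p=cv2.undistortPoints(np.array([[uv]],float),d['K'],np.array(d['dist'],float))[0,0]
    R=d['R'];c=-R.T@np.array(d['t']).ravel(); v=R.T@np.array([p[0],p[1],1]); return c,v/np.linalg.norm(v)
def onz(d,uv,z):
    c,v=ray(d,uv); return c+v*(z-c[2])/v[2]
def tri(obs):
    A=np.zeros((3,3));b=np.zeros(3)
    for d,uv in obs:
        c,v=ray(d,uv);P=np.eye(3)-np.outer(v,v);A+=P;b+=P@c
    X=np.linalg.solve(A,b); return X,[float(np.linalg.norm((np.eye(3)-np.outer(ray(d,uv)[1],ray(d,uv)[1]))@(X-ray(d,uv)[0]))) for d,uv in obs]
def proj(d,X):
    r,_=cv2.Rodrigues(d['R']); return cv2.projectPoints(np.array(X,float).reshape(-1,1,3),r,np.array(d['t'],float),d['K'],np.array(d['dist'],float))[0].reshape(-1,2)
def crop(fn,u0,v0,w,h,s):
    im=cv2.imread('pics/'+fn+'.png')[v0:v0+h,u0:u0+w]; cv2.imwrite('pics/'+fn+f'_c{u0}_{v0}.png',cv2.resize(im,None,fx=s,fy=s,interpolation=cv2.INTER_CUBIC))
E
python3 - <<'E'
from h import *
for n in ['scene','side','wrist']:
    d=snap(n,n+'0'); print(n,(-d['R'].T@np.array(d['t']).ravel()).round(),d['R'][2].round(2))
print(arm.read_state())
E
```

```text
pics
scene [ 203. -618.  675.] [ 0.37  0.59 -0.72]
side [ 285. -880.  404.] [ 0.27  0.9  -0.35]
wrist [626. -75. 371.] [-0.    0.29 -0.96]
{'clock': 0.15, 'joints': array([ 2.58587110e-01,  3.85372181e-01,  6.98366087e-03, -3.44020488e-04,
       -1.19397645e+00, -2.58539152e-01]), 'joint_vel': array([ 0.00020475, -0.00275457,  0.00292275,  0.00137519, -0.00102646,
        0.00149363]), 'joint_efforts': array([-6.03353892e-04, -3.92678475e+01,  1.88581592e+01,  4.18858320e+00,
       -3.39302780e-03,  5.70479813e-06]), 'position': array([6.24626339e+02, 1.39631516e-02, 2.55495885e+02]), 'ee_rot': array([-7.07078666e-01,  7.07134443e-01,  5.32567514e-04, -5.97574697e-04]), 'contact_force': array([-0.38361299,  0.029214  , -0.98439386]), 'wrist_torque': array([-0.01042601, -0.00698447, -0.02356187]), 'gripper_width': 85.64686497588329}
```

View pics/scene0.png

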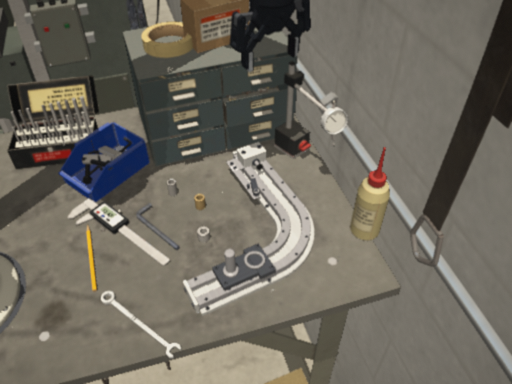

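View pics/side0.png

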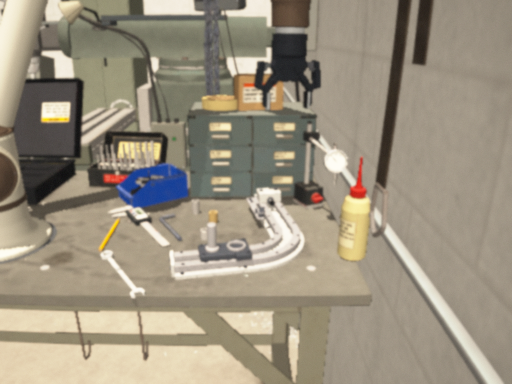

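View pics/wrist0.png

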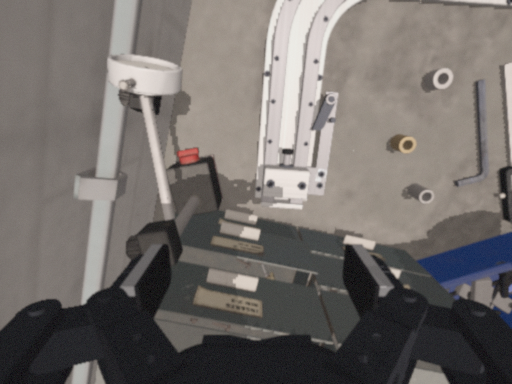

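```bash
python3 - <<'E'
from h import *
crop('scene0',140,140,180,180,4.4) if False else None
crop('scene0',155,165,170,150,4.6)
crop('wrist0',240,0,272,214,2.9)
crop('side0',160,180,150,105,5.2)
d=load('scene0');w=load('wrist0');s=load('side0')
for a,b in [((203.5,233),(443,78)),((200,201),(404,144)),((172,186),(423,195))]:
    print(onz(d,a,10).round(1),onz(w,b,10).round(1))
E
```

```text
[417.4 -98.4  10. ] [ 412.4 -101.7   10. ]
[449.6 -23.8  10. ] [445.7 -26.9  10. ]
[421.7  43.1  10. ] [411.9  38.2  10. ]
```

View pics/scene0_c155_165.png

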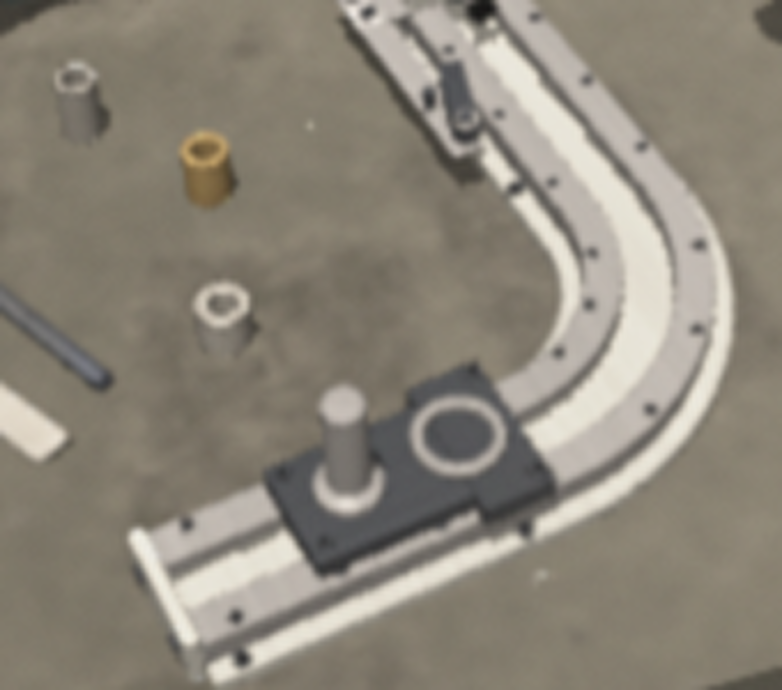

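View pics/wrist0_c240_0.png

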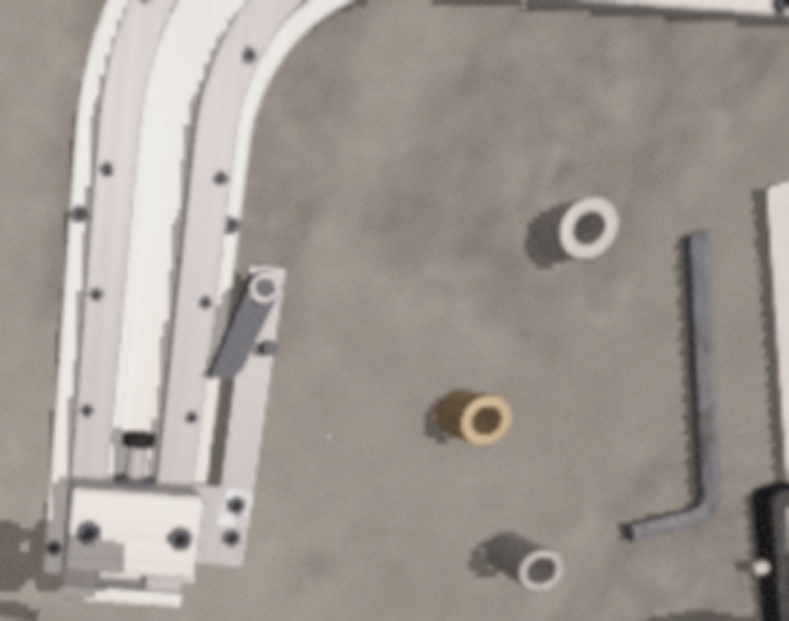

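View pics/side0_c160_180.png

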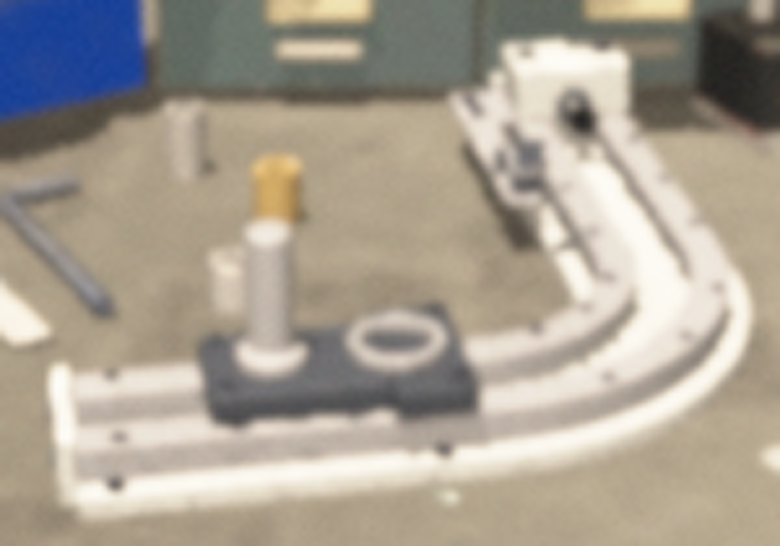

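```bash
python3 - <<'E'
from h import *
d=load('scene0');w=load('wrist0');s=load('side0')
print(tri([(d,(203.3,230.9)),(w,(443.1,78.6))]))
print(tri([(d,(229.3,252.6)),(s,(211.3,224.6))]))
print(tri([(d,(254.6,259.3)),(s,(236.3,245.4))]))
# track fit in the wrist: exit leg slot points etc z 22
for uv in [(100,480),(88,170)]: pass
print(w['K'],w['R'].round(3))
E
```

```text
(array([ 416.87122549, -100.36806054,   18.10207223]), [0.15020878723191575, 0.15020878723202113])
(array([ 409.00765854, -211.52560839,   81.98108641]), [0.3039950876487406, 0.3039950876488267])
(array([ 453.53080192, -214.50140832,   35.83721988]), [0.22951519785353253, 0.22951519785359514])
[[294.66450137   0.         256.52209102]
 [  0.         294.66450137 192.7239668 ]
 [  0.           0.           1.        ]] [[-1.    -0.     0.002]
 [ 0.     0.957  0.291]
 [-0.002  0.291 -0.957]]
```

drive_tool(
  plan=[
    [[0.018,0.031,0.003],0],
    [[0.018,0.031,0.003],0],
    [[0.018,0.031,0.003],0],
    [[0.018,0.031,0.003],0],
    [[0.018,0.031,0.003],0],
    [[0.018,0.031,0.003],0],
    [[0,0,0],0],
    [[0,0,0],0],
  ],
)

```text
clock: 1.15
position: [439.5, -107.9, 238.6]
ee_rot: [-0.707, 0.707, -0.0, 0.0]
contact_force: [-0.3, -1.1, 0.3]
gripper_width: 85.2
```

```bash
python3 - <<'E'
from h import *
d=snap('wrist','wrist1'); print(arm.read_state()['position'],arm.read_state()['clock'])
im=cv2.imread('pics/wrist1.png'); cv2.imwrite('pics/wrist1_b.png',cv2.resize(im[:300],(800,469),interpolation=cv2.INTER_CUBIC))
E
```

```text
[ 439.7184733  -107.75416466  238.47493031] 1.2
```

View pics/wrist1_b.png

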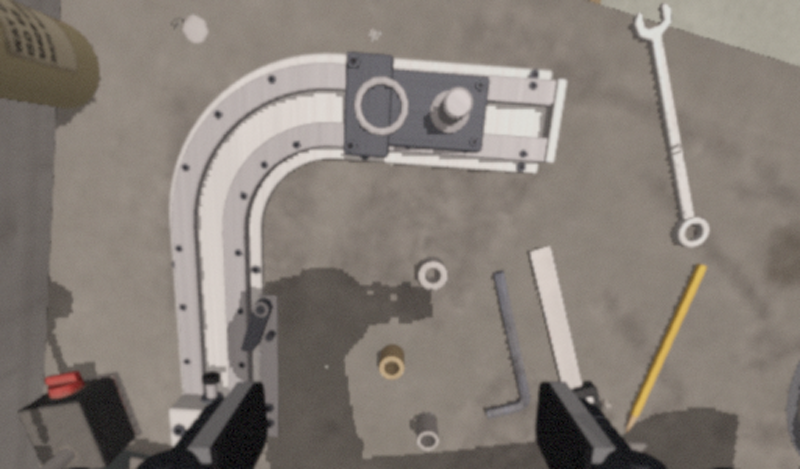

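```bash
python3 - <<'E'
from h import *
crop('wrist1',100,25,270,100,2.96)
crop('wrist1',95,125,220,160,3.6)
E
```

```text
(no output)
```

View pics/wrist1_c100_25.png

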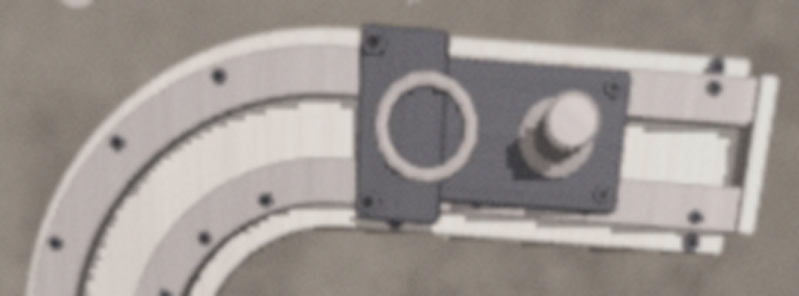

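View pics/wrist1_c95_125.png

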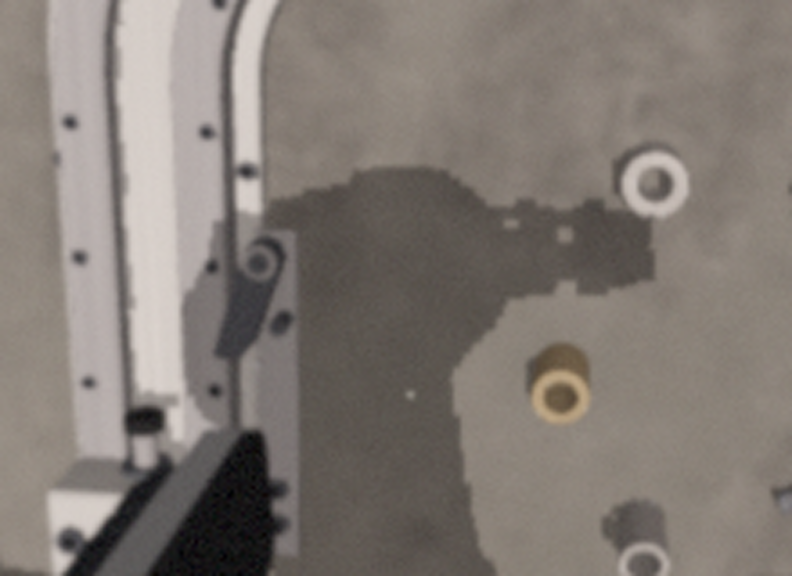

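```bash
cat > fit.py <<'E'
from h import *
from scipy.optimize import least_squares
w=load('wrist1')
A=lambda p:(p[0]/2.96+100,p[1]/2.96+25)
B=lambda p:(p[0]/3.6+95,p[1]/3.6+125)
obs=[]
for l,ps in {-26:[(640,73),(755,80)],26:[(630,224),(735,231)],-10.25:[(640,120),(750,124)],10.25:[(740,187),(640,181)]}.items():
    obs+=[(A(p),l,0) for p in ps]
for l,ps in {-26:[(300,43),(200,72),(30,285)],-10.25:[(345,93),(250,102),(140,163),(85,265)],10.25:[(350,157),(255,172),(180,218)],26:[(355,203)]}.items():
    obs+=[(A(p),l,1) for p in ps]
for l,ps in {-26:[(57,190),(78,440)],-10.25:[(105,60),(125,360)],10.25:[(170,80),(182,300)],26:[(222,130),(235,400)]}.items():
    obs+=[(B(p),l,2) for p in ps]
P=np.array([onz(w,o[0],22)[:2] for o in obs])
def sd(q):
    x,y=q; 
    if x<0 : return y+90
    if y>0 : return 90-x
    return 90-np.hypot(x,y)
def res(t):
    c,s=np.cos(t[2]),np.sin(t[2]); Q=(P-t[:2])@np.array([[c,-s],[s,c]])
    return np.array([sd(q)-o[1] for q,o in zip(Q,obs)])
r=least_squares(res,[480,-120,-.07],loss='soft_l1')
if __name__=='__main__':
    print(r.x,np.degrees(r.x[2])); print(res(r.x).round(1))
    T=r.x;c,s=np.cos(T[2]),np.sin(T[2])
    def tr(p): q=np.array(p[:2])-T[:2]; return np.array([c*q[0]+s*q[1],-s*q[0]+c*q[1]]).round(1)
    print('end',tr(onz(w,A((750,110)),22)))
    ring=onz(w,A((426,126)),40);print('nest',ring,tr(ring)); po=onz(w,A((571,121)),85.5);print('post',po,tr(po))
    pi=onz(w,B((144,412)),35);print('tip',pi,tr(pi))
    b=onz(w,B((655,183)),20);print('bush',b)
    s0=load('scene0');w0=load('wrist0')
    print(tri([(w,B((655,183))),(s0,(203.3,230.9)),(w0,(443.1,78.6))]), tri([(w,A((571,121))),(s0,(229.3,252.6))]), tri([(w,A((426,126))),(s0,(254.6,259.3))]))
    print(tri([(w,B((655,183))),(w0,(443.1,78.6))]))
E
python3 fit.py
```

```text
[ 4.89746840e+02 -1.28247304e+02 -7.13074729e-02] -4.085617245040187
[ 1.8  1.2 -0.5 -0.8  0.9 -0.5 -0.1  0.4 -0.2  1.  -0.9 -0.4 -0.5 -1.7
  0.5 -0.2  1.  -0.  -0.6 -1.7 -0.8  0.3  1.2 -0.3  0.7 -0.3  1.7]
end [-142.1 -105.2]
nest [ 453.29499323 -216.11109863   40.        ] [-30.1 -90.2]
post [ 410.18261676 -212.61178862   85.5       ] [-73.4 -89.8]
tip [585.32397837 -27.40023171  35.        ] [ 88.1 107.4]
bush [ 417.05004436 -101.59236896   20.        ]
(array([ 416.86606161, -100.64615661,   18.09758734]), [0.47184776311509286, 0.36019998168705714, 0.20606259676533734]) (array([ 409.41329829, -212.582155  ,   83.15711508]), [0.5811665783100806, 0.581166578310134]) (array([ 453.08535237, -216.152929  ,   38.326073  ]), [0.30774341820185014, 0.3077434182018877])
(array([ 416.73361034, -100.72792096,   17.37828377]), [0.25528266934143096, 0.25528266934138344])
```

drive_tool(
  plan=[
    [[0,0,0.01],10.4],
    [[0,0,0.01],10.4],
    [[0,0,0.01],10.4],
    [[0,0,0.01],10.4],
    [[0,0,0.01],10.5],
    [[0,0,0.01],10.5],
    [[0,0,0.01],10.5],
    [[0,0,0.01],10.5],
    [[0,0,0.01],10.5],
    [[0,0,0.01],0],
    [[0,0,0],0],
  ],
  fingers=0,
)

```text
clock: 2.58
position: [438.9, -107.8, 137.4]
ee_rot: [0.034, 0.999, -0.0, -0.001]
contact_force: [0.5, 0.4, -0.3]
gripper_width: 42.8
```

```bash
cat >> h.py <<'E'
from scipy.spatial.transform import Rotation as Ro
def st():
    s=arm.read_state(); R=Ro.from_quat(s['ee_rot']).as_matrix(); 
    print('t',s['clock'],'p',s['position'].round(1),'x',R[:,0].round(3),'y',R[:,1].round(3),'z',R[:,2].round(3),'q',s['joints'].round(2),'F',s['contact_force'].round(1),'w',round(s['gripper_width'],1)); return s,R
def to(p):
    s,R=st(); print('tool shift',(R.T@(np.array(p)-s['position'])).round(1))
E
python3 - <<'E'
from h import *
d=snap('wrist','wrist2');to((417,-101.5,100))
w=load('wrist1');print(onz(w,(20,30),60))
E
```

```text
t 2.625 p [ 439.2 -107.8  138. ] x [-0.998  0.069  0.001] y [ 0.069  0.998 -0.   ] z [-0.001 -0.    -1.   ] q [ 0.12  0.23 -0.57  0.   -0.78 -1.76] F [ 0.9 -0.9  0.2] w 42.6
tool shift [22.6  4.8 38. ]
[ 650.89265382 -244.12605088   60.        ]
```

View pics/wrist2.png

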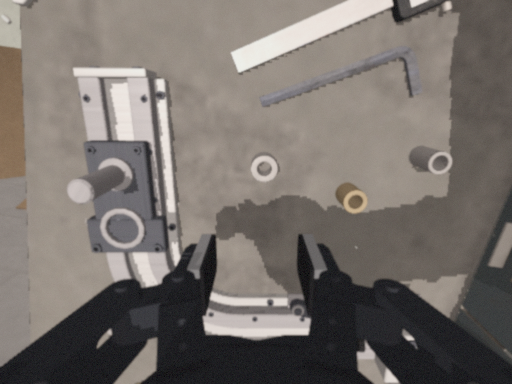

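```bash
python3 - <<'E'
from h import *
crop('wrist2',50,130,250,130,3.2)
E
```

```text
(no output)
```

View pics/wrist2_c50_130.png

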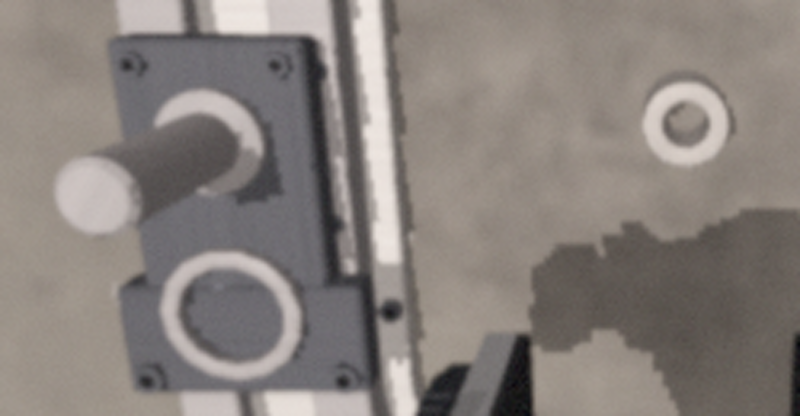

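```bash
python3 - <<'E'
from h import *
w=load('wrist2');w1=load('wrist1')
C=lambda p:(p[0]/3.2+50,p[1]/3.2+130)
A=lambda p:(p[0]/2.96+100,p[1]/2.96+25)
B=lambda p:(p[0]/3.6+95,p[1]/3.6+125)
for n,a,b,z in [('bush',C((686,121)),B((655,183)),20),('nest',C((231,314)),A((426,126)),40),('post',C((97,196)),A((571,121)),85.5)]:
    print(n,onz(w,a,z).round(1),onz(w1,b,z).round(1),tri([(w,a),(w1,b)]))
E
```

```text
bush [ 416.2 -100.5   20. ] [ 417.1 -101.6   20. ] (array([ 416.87535569, -100.52735874,   16.13774133]), [0.15666424619918257, 0.15666424619918906])
nest [ 452.3 -214.7   40. ] [ 453.3 -216.1   40. ] (array([ 453.48300642, -216.37017127,   36.99826763]), [0.08761693449510845, 0.08761693449489333])
post [ 408.9 -210.9   85.5] [ 410.2 -212.6   85.5] (array([ 409.765015  , -213.00769926,   82.21000644]), [0.05623814743116003, 0.05623814743123054])
```

```bash
python3 - <<'E'
from h import *
to((417,-100.5,33))
E
```

```text
t 2.625 p [ 439.2 -107.8  138. ] x [-0.998  0.069  0.001] y [ 0.069  0.998 -0.   ] z [-0.001 -0.    -1.   ] q [ 0.12  0.23 -0.57  0.   -0.78 -1.76] F [ 0.9 -0.9  0.2] w 42.6
tool shift [ 22.6   5.8 105. ]
```

drive_tool(
  plan=[
    [[0.0115,0.003,0.02],0],
    [[0.0111,0.0028,0.02],0],
    [[0,0,0.02],0],
    [[0,0,0.02],0],
    [[0,0,0.015],0],
    [[0,0,0],0],
    [[0,0,0],0],
  ],
)

```text
clock: 3.5
position: [417.6, -100.5, 44.0]
ee_rot: [0.035, 0.999, 0.0, 0.001]
contact_force: [0.8, -0.3, -0.4]
gripper_width: 42.7
```

```bash
python3 - <<'E'
from h import *
to((417,-100.5,33))
d=snap('wrist','wrist3');d=snap('side','side3');crop('side3',150,160,160,120,4.5)
E
```

```text
t 3.5 p [ 417.6 -100.5   44. ] x [-0.998  0.071 -0.002] y [0.071 0.998 0.   ] z [ 0.002  0.    -1.   ] q [ 0.15  0.36 -0.72  0.   -0.49 -1.79] F [ 0.8 -0.3 -0.4] w 42.7
tool shift [ 0.6 -0.  11. ]
```

View pics/wrist3.png

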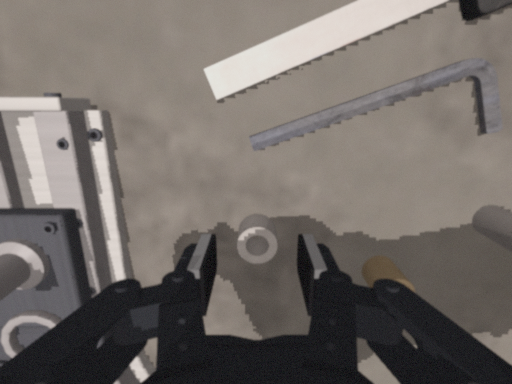

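View pics/side3_c150_160.png

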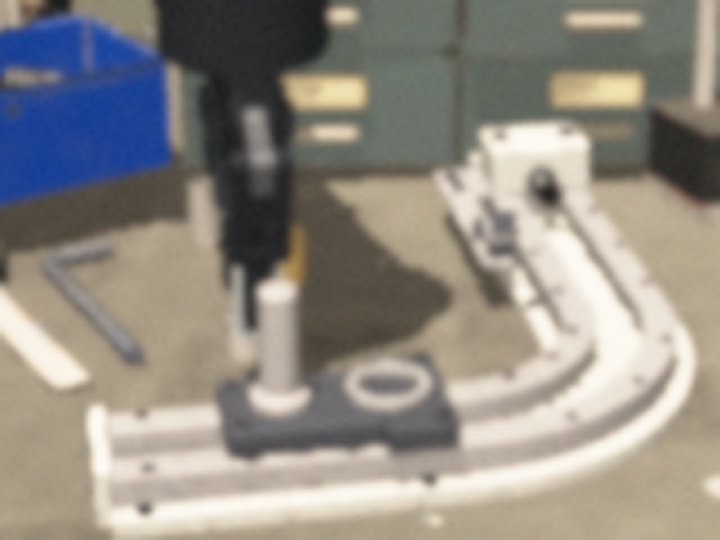

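drive_tool(
  plan=[
    [[0.0005,0,0.01],0],
    [[0,0,0],0],
  ],
)

```text
clock: 3.85
position: [415.7, -100.6, 32.8]
ee_rot: [0.036, 0.999, -0.0, -0.001]
contact_force: [0.6, -0.4, -0.3]
gripper_width: 42.9
```

drive_tool(
  plan=[
    [[0,0,0],0],
    [[0,0,0],0],
    [[0,0,0],0],
    [[0,0,0],0],
    [[0,0,0],0],
  ],
  fingers=1,
)

```text
clock: 4.47
position: [416.4, -100.6, 33.5]
ee_rot: [0.036, 0.999, -0.0, 0.0]
contact_force: [-0.9, 0.4, 4.2]
gripper_width: 19.1
```

```bash
python3 - <<'E'
from h import *
st()
d=snap('wrist','wrist4');d=snap('scene','scene4');crop('scene4',155,165,170,150,4.6)
crop('wrist4',180,180,160,120,4.5)
E
```

```text
t 4.475 p [ 416.4 -100.6   33.5] x [-0.997  0.071 -0.   ] y [ 0.071  0.997 -0.   ] z [ 0. -0. -1.] q [ 0.15  0.38 -0.73  0.   -0.46 -1.79] F [-0.9  0.4  4.2] w 19.1
```

View pics/wrist4_c180_180.png

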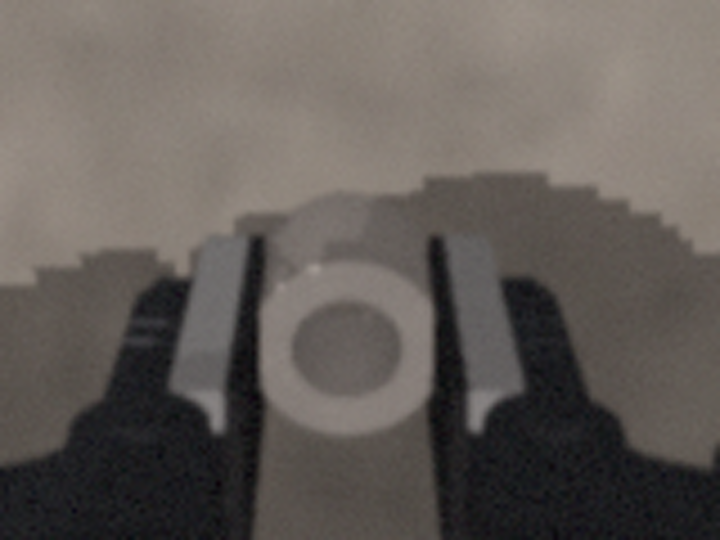

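View pics/scene4_c155_165.png

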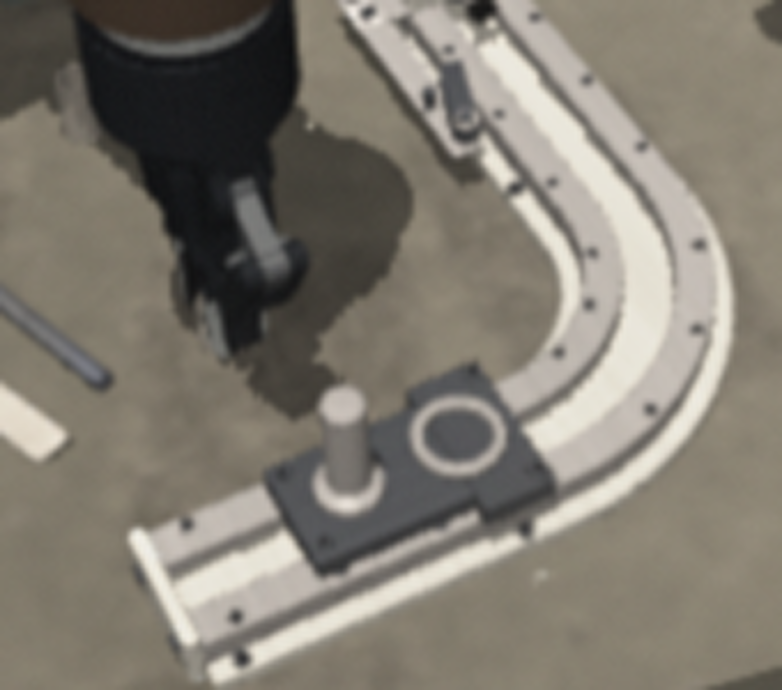

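```bash
python3 - <<'E'
from h import *
w=load('wrist4'); s,R=st()
p=onz(w,(257.1,257.8),20); print(p, R.T@(p-s['position']))
E
```

```text
t 4.575 p [ 416.4 -100.6   33.5] x [-0.997  0.071 -0.   ] y [ 0.071  0.997 -0.   ] z [ 0. -0. -1.] q [ 0.15  0.38 -0.73  0.   -0.46 -1.79] F [-0.7  0.7  5.3] w 19.2
[ 416.27609306 -100.89593008   20.        ] [ 0.14826653 -0.34517456 13.51639065]
```

drive_tool(
  plan=[
    [[0,0,-0.02],0],
    [[0,0,-0.03],0],
    [[0,0,-0.03],0],
    [[0,0,0],0],
    [[0,0,0],0],
  ],
)

```text
clock: 5.2
position: [415.6, -100.5, 112.5]
ee_rot: [0.036, 0.999, 0.0, -0.001]
contact_force: [-0.6, 0.9, -1.0]
gripper_width: 18.9
```

```bash
python3 - <<'E'
from h import *
to((453.4,-214.9,110))
d=snap('wrist','wrist5');d=snap('scene','scene5');crop('scene5',155,165,170,150,4.6)
crop('wrist5',180,180,160,120,4.5)
E
```

```text
t 5.2 p [ 415.6 -100.5  112.5] x [-0.997  0.072  0.001] y [0.072 0.997 0.   ] z [-0.001  0.    -1.   ] q [ 0.15  0.23 -0.65 -0.   -0.69 -1.79] F [-0.6  0.9 -1. ] w 18.9
tool shift [ -45.9 -111.4    2.4]
```

View pics/wrist5_c180_180.png

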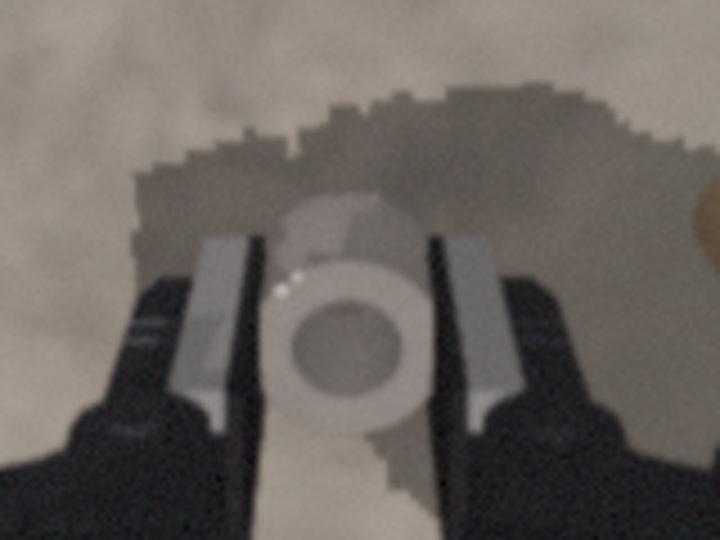

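View pics/scene5_c155_165.png

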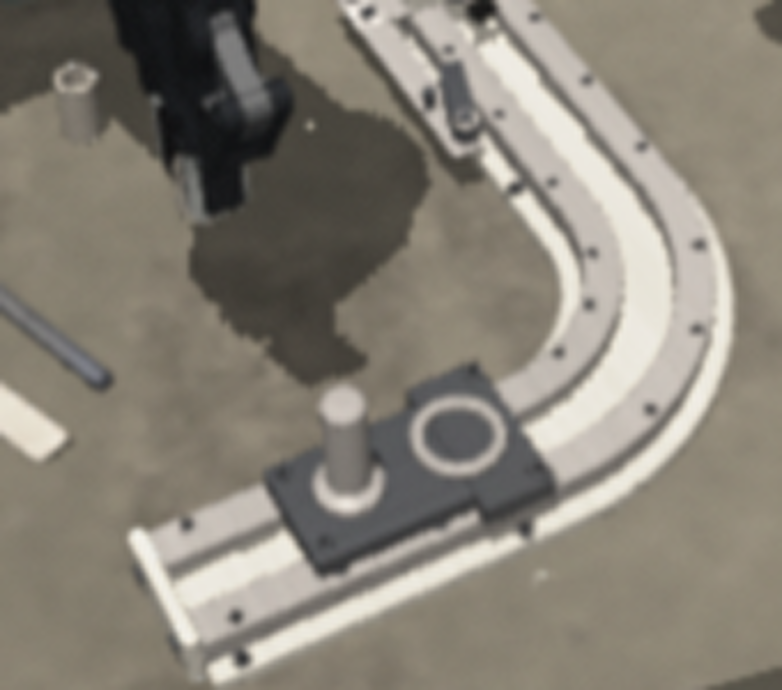

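drive_tool(
  plan=[
    [[-0.018,-0.01,-0.005],0],
    [[-0.018,-0.02,0],0],
    [[-0.009,-0.03,0],0],
    [[0,-0.03,0],0],
    [[0,-0.021,0],0],
    [[0,0,0.01],0],
    [[0,0,0.01],0],
    [[0,0,0],0],
    [[0,0,0],0],
  ],
)

```text
clock: 6.42
position: [453.5, -213.9, 98.2]
ee_rot: [0.035, 0.999, -0.0, -0.0]
contact_force: [1.0, 0.4, -0.2]
gripper_width: 19.3
```

```bash
python3 - <<'E'
from h import *
to((452.9,-214.9,75))
d=snap('wrist','wrist6');d=snap('scene','scene6');crop('scene6',155,165,170,150,4.6);d=snap('side','side6');crop('side6',160,160,150,120,5)
crop('wrist6',160,160,200,140,4)
E
```

```text
t 6.425 p [ 453.5 -213.9   98.2] x [-0.998  0.07   0.   ] y [ 0.07   0.998 -0.   ] z [-0. -0. -1.] q [-0.12  0.36 -0.5   0.   -0.72 -1.52] F [ 1.   0.4 -0.2] w 19.3
tool shift [ 0.5 -1.  23.2]
```

View pics/wrist6_c160_160.png

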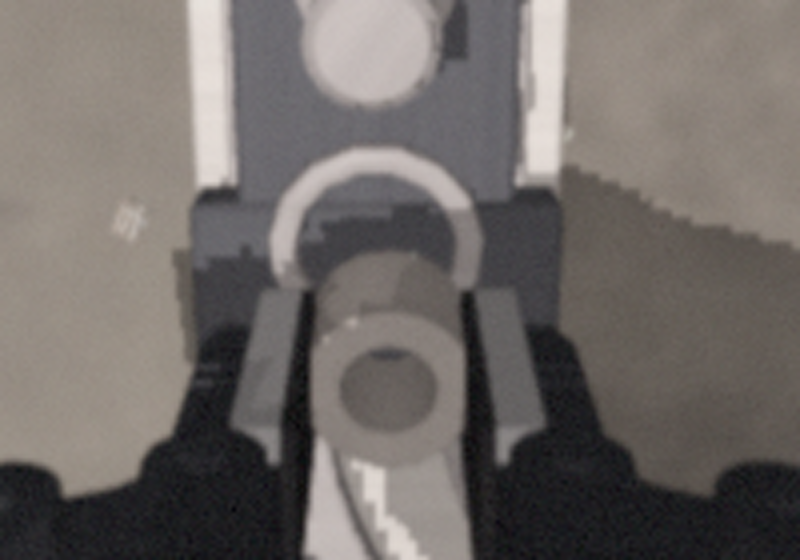

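View pics/scene6_c155_165.png

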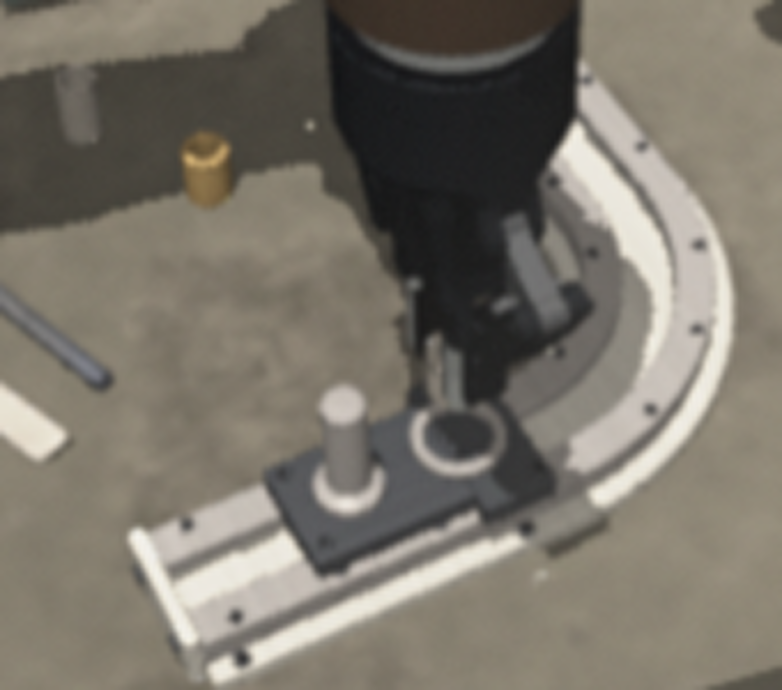

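View pics/side6_c160_160.png

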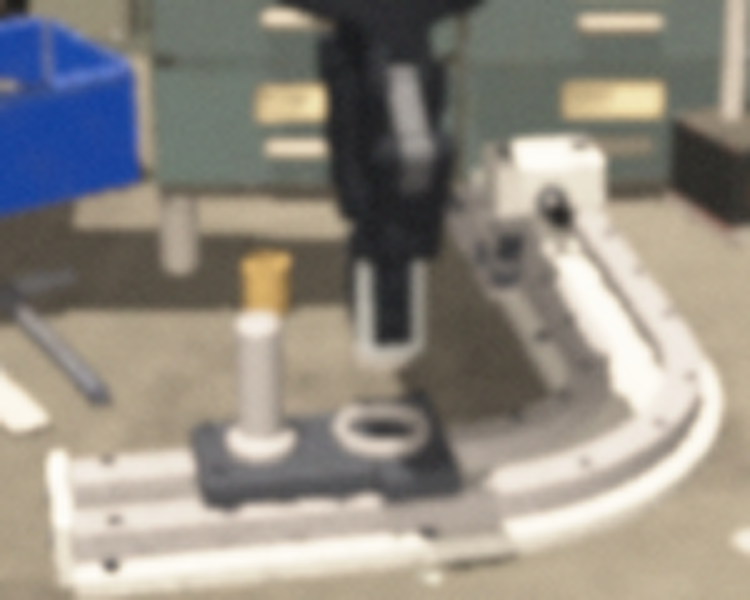

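```bash
python3 - <<'E'
from h import *
w=load('wrist6'); s,R=st()
C=lambda p:(p[0]/4+160,p[1]/4+160)
f=lambda p,z:(R.T@(onz(w,C(p),z)-s['position'])).round(2)
print('ring far edge (exp x=17.5)',f((376,147),40),'left',f((269,242),40),'right',f((485,242),40))
zt=98.2-13.5;print('bush top l,r',f((311,388),zt),f((466,388),zt),'top,bot',f((388,312),zt),f((388,466),zt))
print('bush bottom far edge',f((388,250),zt-20))
# post top
print('post',f((370,45),85.5))
E
```

```text
t 6.575 p [ 453.7 -214.2   98.7] x [-0.997  0.071 -0.001] y [ 0.071  0.997 -0.   ] z [ 0.001 -0.    -1.   ] q [-0.12  0.36 -0.5   0.   -0.72 -1.52] F [ 0.7 -1.  -0.4] w 19.0
ring far edge (exp x=17.5) [17.67 -1.94 58.65] left [  1.82 -18.96  58.67] right [ 1.84 15.35 58.66]
bush top l,r [ 0.83 -9.61 13.97] [ 0.83  9.41 13.96] top,bot [11.05 -0.17 13.96] [-10.11  -0.15  13.97]
bush bottom far edge [10.75 -0.13 33.96]
post [44.07 -2.22 13.13]
```

drive_tool(
  plan=[
    [[0,-0.0014,0.008],0],
    [[0,0,0.008],0],
    [[0,0,0.005],0],
    [[0,0,0],0],
    [[0,0,0],0],
  ],
)

```text
clock: 7.2
position: [453.3, -215.9, 77.3]
ee_rot: [0.036, 0.999, -0.0, 0.0]
contact_force: [0.8, -0.3, -0.5]
gripper_width: 19.1
```

```bash
python3 - <<'E'
from h import *
st()
d=snap('wrist','wrist7');d=snap('scene','scene7');crop('scene7',215,205,80,75,8);d=snap('side','side7');crop('side7',200,210,80,60,8)
crop('wrist7',160,160,200,140,4)
E
```

```text
t 7.2 p [ 453.3 -215.9   77.3] x [-0.997  0.071 -0.   ] y [ 0.071  0.997 -0.   ] z [ 0. -0. -1.] q [-0.12  0.39 -0.51  0.   -0.66 -1.52] F [ 0.8 -0.3 -0.5] w 19.1
```

View pics/wrist7_c160_160.png

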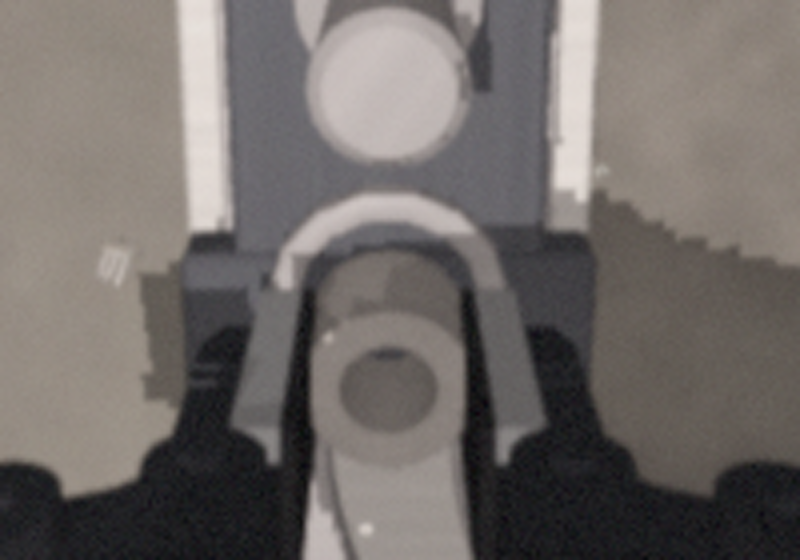

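View pics/scene7_c215_205.png

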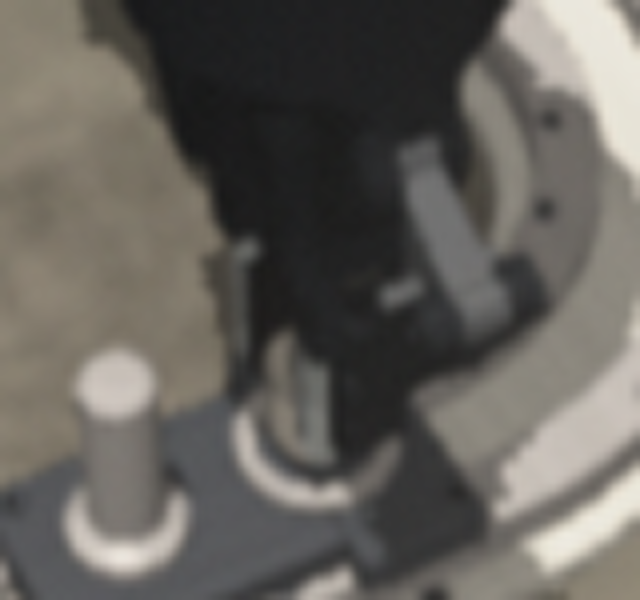

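View pics/side7_c200_210.png

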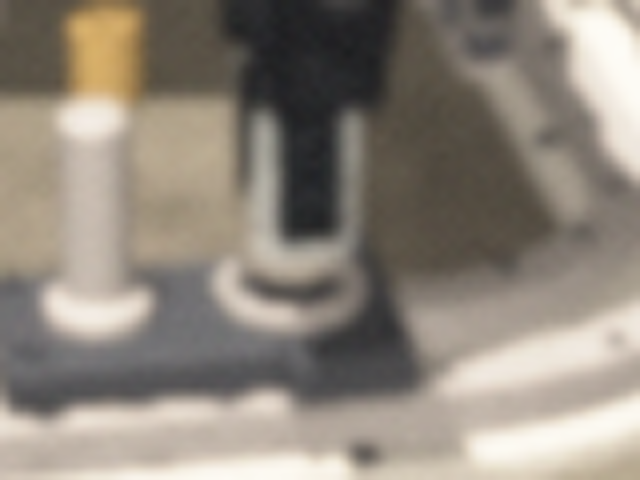

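```bash
python3 - <<'E'
from h import *
w=load('wrist7'); s,R=st()
C=lambda p:(p[0]/4+160,p[1]/4+160)
f=lambda p,z:(R.T@(onz(w,C(p),z)-s['position'])).round(2)
print('ring far edge (exp x=17.5)',f((387,193),40),f((387,223),40),'bush bottom far edge',f((388,250),44),'post',f((388,85),85.5))
E
```

```text
t 7.35 p [ 453.4 -215.9   77.5] x [-0.997  0.071 -0.001] y [ 0.071  0.997 -0.   ] z [ 0.001 -0.    -1.   ] q [-0.12  0.39 -0.51  0.   -0.66 -1.52] F [-0.9 -0.2 -0.9] w 19.1
ring far edge (exp x=17.5) [17.43 -0.54 37.52] [13.   -0.54 37.53] bush bottom far edge [10.62 -0.41 33.53] post [44.74 -0.53 -7.99]
```

drive_tool(
  plan=[
    [[0,0,0.003],0],
    [[0,0,0.002],0],
    [[0,0,0.001],0],
    [[0,0,0.001],0],
    [[0,0,0],0],
  ],
)

```text
clock: 7.98
position: [453.2, -215.9, 70.2]
ee_rot: [0.036, 0.999, 0.0, -0.0]
contact_force: [-0.3, -0.6, -0.3]
gripper_width: 18.9
```

```bash
python3 - <<'E'
from h import *
st()
d=snap('side','side8');crop('side8',200,210,80,60,8);d=snap('wrist','wrist8')
crop('wrist8',160,160,200,140,4)
E
```

```text
t 7.975 p [ 453.2 -215.9   70.2] x [-0.997  0.071  0.   ] y [0.071 0.997 0.   ] z [-0.  0. -1.] q [-0.12  0.4  -0.52 -0.   -0.65 -1.52] F [-0.3 -0.6 -0.3] w 18.9
```

View pics/side8_c200_210.png

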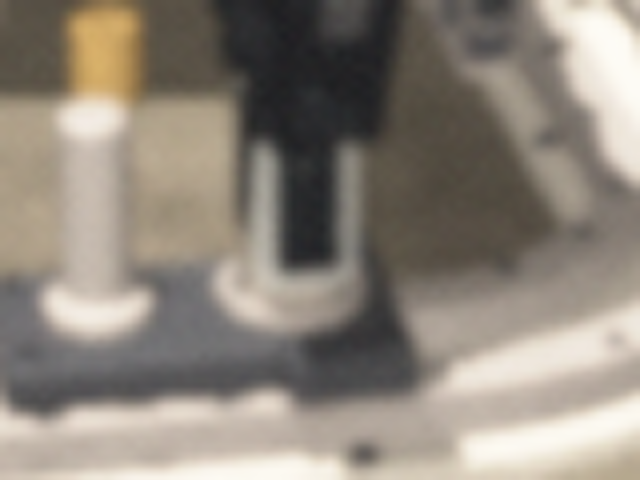

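View pics/wrist8_c160_160.png

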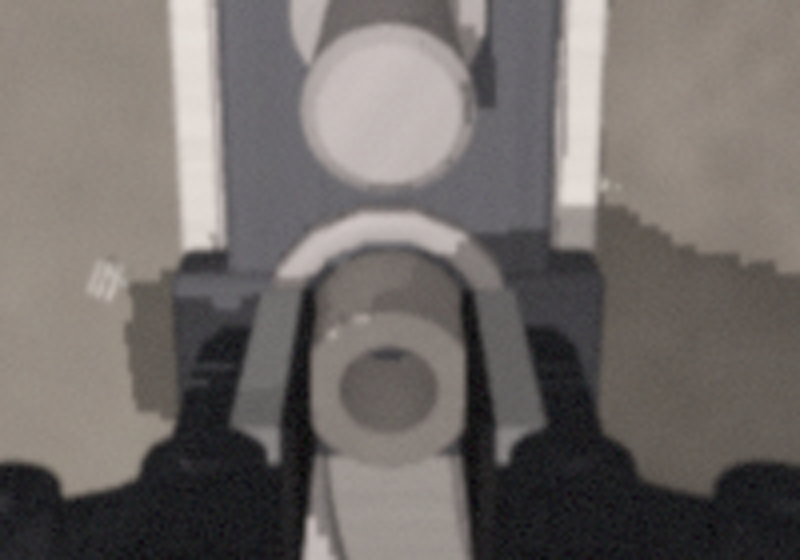

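drive_tool(
  plan=[
    [[0,0,0.001],0],
    [[0,0,0.0005],0],
    [[0,0,0],0],
  ],
)

```text
clock: 8.45
position: [453.2, -215.8, 68.8]
ee_rot: [0.036, 0.999, 0.0, -0.0]
contact_force: [-0.2, -0.2, 0.5]
gripper_width: 18.9
```

drive_tool(
  plan=[
    [[0,0,0],0],
    [[0,0,0],0],
    [[0,0,0],0],
    [[0,0,0],0],
  ],
  fingers=0,
)

```text
clock: 8.95
position: [453.2, -215.9, 68.9]
ee_rot: [0.036, 0.999, -0.0, 0.0]
contact_force: [0.5, -0.1, 1.7]
gripper_width: 43.0
```

drive_tool(
  plan=[
    [[0,0,-0.015],0],
    [[0,0,-0.02],0],
    [[0,0,-0.02],0],
    [[0,0,-0.02],0],
    [[0,0,0],0],
  ],
)

```text
clock: 9.57
position: [454.2, -216.0, 145.2]
ee_rot: [0.036, 0.999, -0.0, 0.002]
contact_force: [-0.4, -0.7, -0.4]
gripper_width: 42.8
```

```bash
python3 - <<'E'
from h import *
st()
d=snap('side','side9');crop('side9',200,210,80,60,8);d=snap('wrist','wrist9')
crop('wrist9',160,130,200,150,4)
E
```

```text
t 9.575 p [ 454.2 -216.   145.2] x [-0.997  0.071 -0.004] y [ 0.071  0.997 -0.   ] z [ 0.004 -0.001 -1.   ] q [-0.12  0.29 -0.44  0.   -0.83 -1.52] F [-0.4 -0.7 -0.4] w 42.8
```

View pics/side9_c200_210.png

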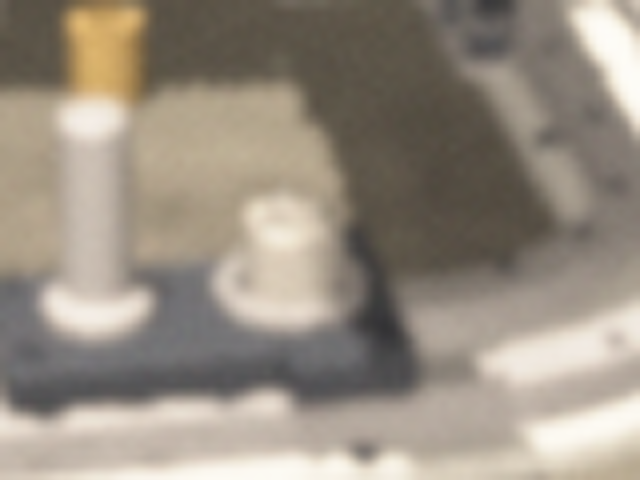

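View pics/wrist9_c160_130.png

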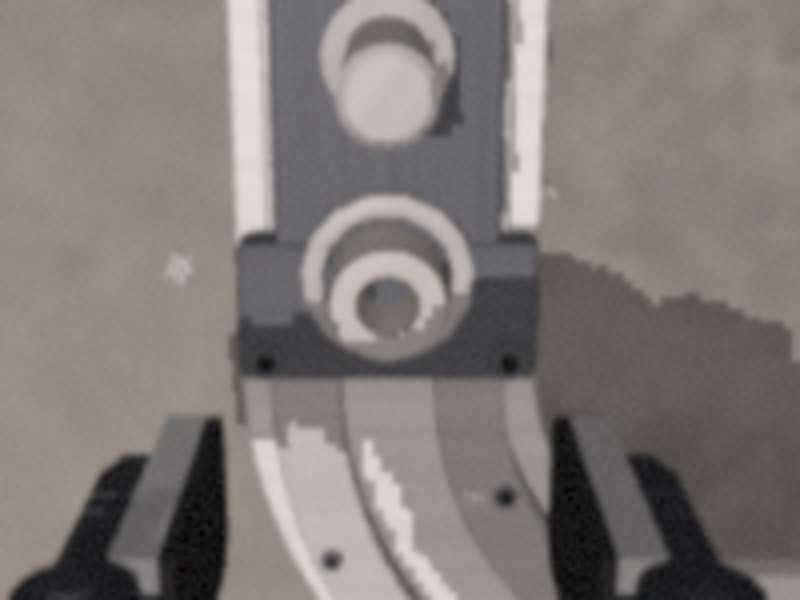

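drive_tool(
  plan=[
    [[0,0,0],10.25],
    [[0,0,0],10.25],
    [[0,0,0],10.25],
    [[0,0,0],10.25],
    [[0,0,0],10.25],
    [[0,0,0],10.25],
    [[0,0,0],10.25],
    [[0,0,0],10.25],
    [[0,0,0],0],
    [[0,0,0],0],
  ],
  fingers=0.4,
)

```text
clock: 10.92
position: [452.9, -215.8, 143.2]
ee_rot: [0.682, 0.732, -0.0, -0.001]
contact_force: [0.3, 0.5, -0.4]
gripper_width: 25.7
```

```bash
python3 - <<'E'
from h import *
to((409.3,-212.8,125))
d=snap('wrist','wrist10')
E
```

```text
t 10.925 p [ 452.9 -215.8  143.2] x [-0.07   0.998  0.   ] y [ 0.998  0.07  -0.001] z [-0.001  0.    -1.   ] q [-0.12  0.3  -0.45 -0.   -0.83 -2.95] F [ 0.3  0.5 -0.4] w 25.7
tool shift [  6.1 -43.2  18.2]
```

View pics/wrist10.png

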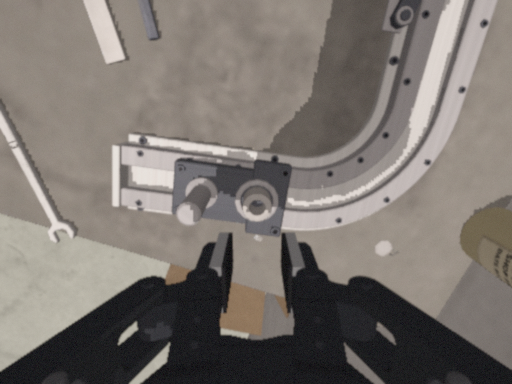

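drive_tool(
  plan=[
    [[0.003,-0.022,0],0],
    [[0.003,-0.0212,0],0],
    [[0,0,0.015],0],
    [[0,0,0.01],0],
    [[0,0,0],0],
    [[0,0,0],0],
  ],
)

```text
clock: 11.72
position: [410.2, -212.9, 118.9]
ee_rot: [0.682, 0.731, 0.0, 0.0]
contact_force: [-0.9, -0.2, 0.5]
gripper_width: 25.7
```

```bash
python3 - <<'E'
from h import *
to((409.3,-212.8,88))
d=snap('wrist','wrist11');crop('wrist11',160,130,200,150,4)
w=d; s,R=st()
E
```

```text
t 11.725 p [ 410.2 -212.9  118.9] x [-0.069  0.998 -0.   ] y [0.998 0.069 0.   ] z [ 0. -0. -1.] q [-0.13  0.27 -0.57  0.   -0.73 -2.95] F [-0.9 -0.2  0.5] w 25.7
tool shift [ 0.2 -0.9 30.9]
t 11.775 p [ 410.2 -212.9  119.1] x [-0.068  0.998 -0.   ] y [0.998 0.068 0.001] z [ 0.001 -0.    -1.   ] q [-0.13  0.27 -0.57  0.   -0.73 -2.95] F [-0.1  0.9  0.5] w 25.6
```

View pics/wrist11_c160_130.png

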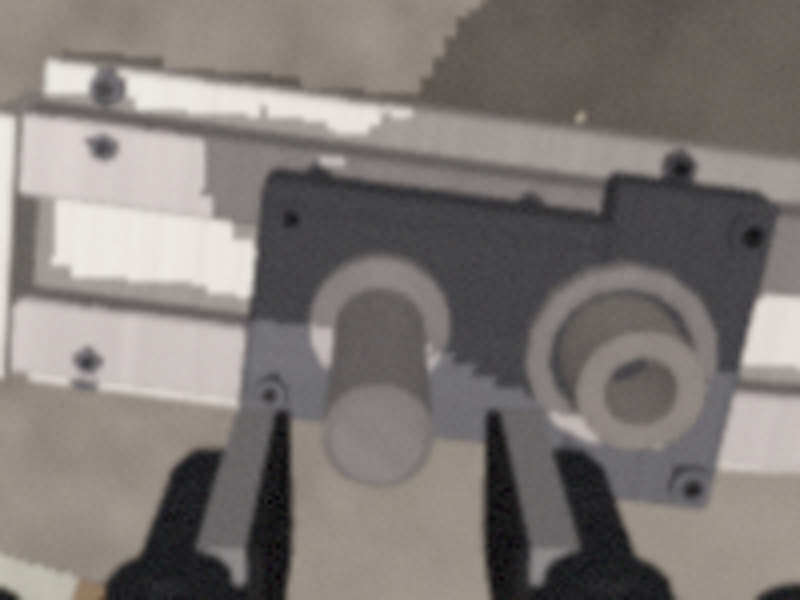

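```bash
python3 - <<'E'
from h import *
w=load('wrist11'); s,R=st()
print(R.T@(onz(w,(378/4+160,435/4+130),85.5)-s['position']))
b=proj(w,s['position']+R@np.array([0,0,33.5]));print(b)
E
```

```text
t 11.775 p [ 410.2 -212.9  119.1] x [-0.068  0.998 -0.   ] y [0.998 0.068 0.001] z [ 0.001 -0.    -1.   ] q [-0.13  0.27 -0.57  0.   -0.73 -2.95] F [-0.1  0.9  0.5] w 25.6
[ 1.24747098e+00 -1.13354981e-03  3.35801909e+01]
[[254.50452775 240.85786923]]
```

drive_tool(
  plan=[
    [[0,-0.0005,0.012],0],
    [[0,0,0.01],0],
    [[0,0,0.008],0],
    [[0,0,0],0],
    [[0,0,0],0],
  ],
)

```text
clock: 12.4
position: [409.4, -212.9, 88.8]
ee_rot: [0.683, 0.731, -0.0, 0.0]
contact_force: [0.5, -0.4, -0.2]
gripper_width: 26.2
```

```bash
python3 - <<'E'
from h import *
to((409.3,-212.8,88))
d=snap('wrist','wrist12');crop('wrist12',160,130,200,150,4)
d=snap('side','side12');crop('side12',170,190,120,90,6)
E
```

```text
t 12.4 p [ 409.4 -212.9   88.8] x [-0.068  0.998 -0.   ] y [0.998 0.068 0.   ] z [ 0. -0. -1.] q [-0.13  0.32 -0.6   0.   -0.65 -2.95] F [ 0.5 -0.4 -0.2] w 26.2
tool shift [ 0.1 -0.1  0.8]
```

View pics/wrist12_c160_130.png

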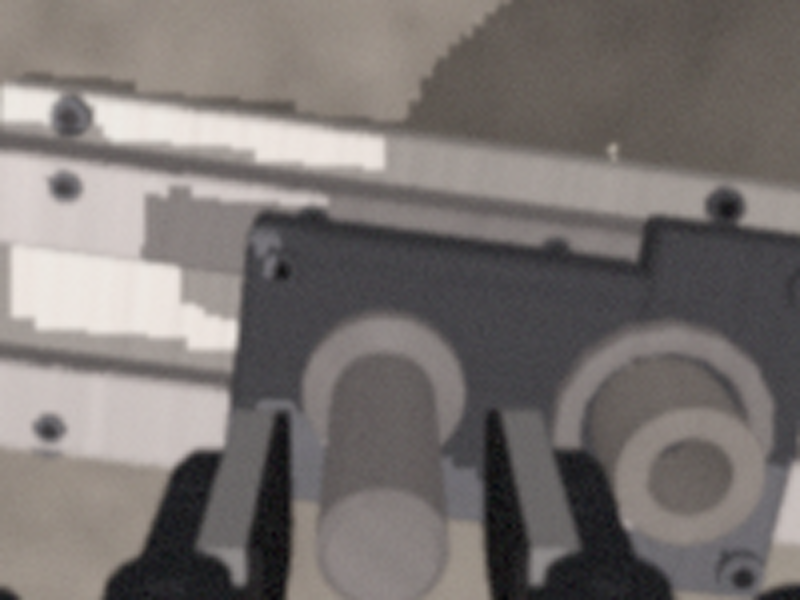

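View pics/side12_c170_190.png

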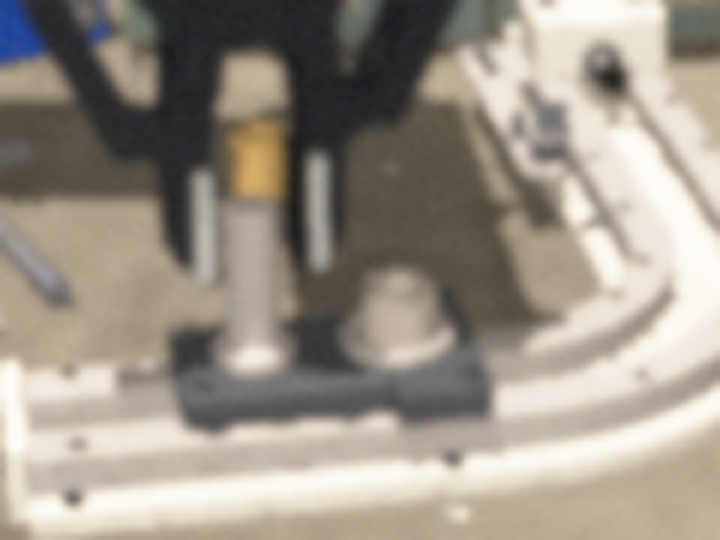

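drive_tool(
  plan=[
    [[-0.0003,0.002,0],0],
    [[-0.0004,0.003,0],0],
    [[-0.0005,0.004,0],0],
    [[-0.0007,0.005,0],0],
    [[-0.0007,0.005,0],0],
    [[-0.0007,0.005,0],0],
    [[-0.0007,0.005,0],0],
  ],
)

```text
clock: 13.38
position: [438.8, -214.9, 88.8]
ee_rot: [0.683, 0.731, -0.0, -0.0]
contact_force: [-0.2, -0.7, -0.0]
gripper_width: 25.8
```

```bash
cat >> h.py <<'E'
O=np.array([489.5,-128.3]);a=-0.0713;RT=np.array([[np.cos(a),-np.sin(a)],[np.sin(a),np.cos(a)]])
def tt(p): return (RT.T@(np.array(p[:2])-O))
def where(off):
    s,R=st(); p=s['position'][:2]; print('TCP track',tt(p).round(1),'post est',(q:=tt(p-off*R[:2,1])).round(1),'r',np.hypot(*q).round(1),'toolyaw in track',np.degrees(np.arctan2(*(RT.T@R[:2,1])[::-1])).round(1),'F track',(RT.T@s['contact_force'][:2]).round(1)); return s,R
E
python3 - <<'E'
from h import *
where(5)
d=snap('wrist','wrist13');crop('wrist13',160,130,200,150,4)
E
```

```text
t 13.375 p [ 438.8 -214.9   88.8] x [-0.068  0.998  0.   ] y [ 0.998  0.068 -0.   ] z [-0.  0. -1.] q [-0.12  0.36 -0.54 -0.   -0.68 -2.95] F [-0.2 -0.7 -0. ] w 25.8
TCP track [-44.5 -90. ] post est [-49.4 -90.7] r 103.3 toolyaw in track 8.0 F track [-0.2 -0.7]
```

View pics/wrist13_c160_130.png

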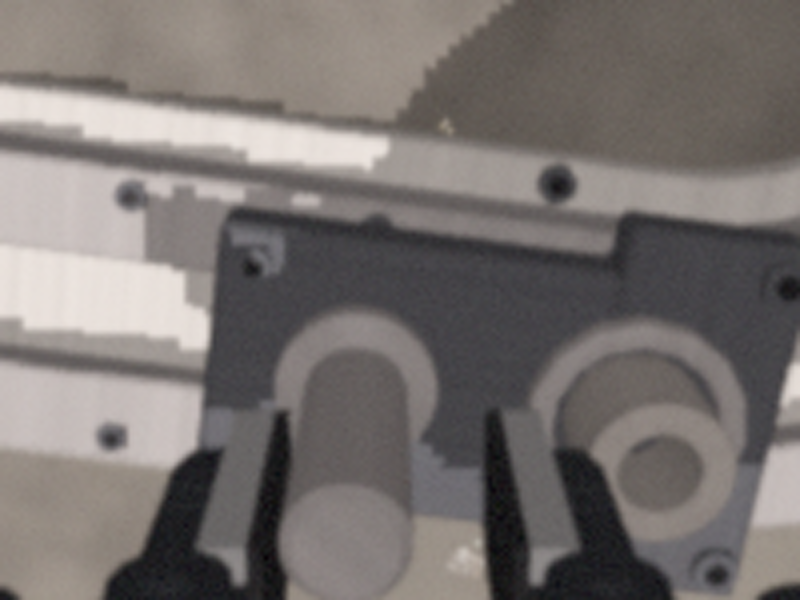

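drive_tool(
  plan=[
    [[-0.0006,0.003,0],0],
    [[-0.0006,0.005,0],0],
    [[-0.0006,0.005,0],0],
    [[-0.0006,0.005,0],0],
    [[-0.0007,0.005,0],0],
    [[-0.0007,0.005,0],0],
    [[-0.0007,0.005,0],0],
    [[-0.0007,0.005,0],0],
  ],
)

```text
clock: 14.42
position: [477.0, -217.5, 88.8]
ee_rot: [0.683, 0.731, -0.0, -0.0]
contact_force: [-0.6, 0.5, 0.4]
gripper_width: 25.6
```

```bash
python3 - <<'E'
from h import *
where(5.2)
E
```

```text
t 14.425 p [ 477.  -217.5   88.8] x [-0.068  0.998  0.   ] y [ 0.998  0.068 -0.   ] z [-0.  0. -1.] q [-0.12  0.4  -0.45 -0.   -0.72 -2.96] F [-0.6  0.5  0.4] w 25.6
TCP track [ -6.2 -89.9] post est [-11.3 -90.6] r 91.3 toolyaw in track 8.0 F track [-0.6  0.5]
```

```bash
cat > plan.py <<'E'
from h import *
import sys
def post(s):
    L=90*np.pi/2
    if s<0: return np.array([s,-90.]),0
    if s<L: f=s/90; return np.array([90*np.sin(f),-90*np.cos(f)]),np.degrees(f)
    return np.array([90.,s-L]),90
def plan(s0,steps,off=5.2,lead0=8,yend=90):
    s,R=where(off); P=tt(s['position']); y=np.degrees(np.arctan2(*(RT.T@R[:2,1])[::-1])); 
    S=s0
    for d in steps:
        S+=d; p,f=post(S); yn=lead0+f*(yend-lead0)/90; u=np.array([np.cos(np.radians(yn)),np.sin(np.radians(yn))]); T=p+off*u
        D=T-P; yr=np.radians(y); uy=np.array([np.cos(yr),np.sin(yr)]); ux=np.array([-uy[1],uy[0]])
        print(f'[[{D@ux/1000:.4f}, {D@uy/1000:.4f}, 0], {-(yn-y):.1f}],',end=' ')
        P=T;y=yn
    print('\nend s',S)
E
python3 - <<'E'
from plan import *
plan(-11.3,[3]+[4.5]*9)
E
```

```text
t 14.425 p [ 477.  -217.5   88.8] x [-0.068  0.998  0.   ] y [ 0.998  0.068 -0.   ] z [-0.  0. -1.] q [-0.12  0.4  -0.45 -0.   -0.72 -2.96] F [-0.6  0.5  0.4] w 25.6
TCP track [ -6.2 -89.9] post est [-11.3 -90.6] r 91.3 toolyaw in track 8.0 F track [-0.6  0.5]
[[0.0002, 0.0031, 0], -0.0], [[-0.0006, 0.0045, 0], -0.0], [[-0.0006, 0.0045, 0], -0.4], [[-0.0003, 0.0045, 0], -2.6], [[-0.0003, 0.0045, 0], -2.6], [[-0.0002, 0.0045, 0], -2.6], [[-0.0002, 0.0045, 0], -2.6], [[-0.0002, 0.0045, 0], -2.6], [[-0.0002, 0.0045, 0], -2.6], [[-0.0002, 0.0045, 0], -2.6], 
end s 32.2
```

drive_tool(
  plan=[
    [[0.0,0.003,0],0],
    [[-0.0004,0.0045,0],0],
    [[-0.0006,0.0045,0],-0.4],
    [[-0.0003,0.0045,0],-2.6],
    [[-0.0003,0.0045,0],-2.6],
    [[-0.0002,0.0045,0],-2.6],
    [[-0.0002,0.0045,0],-2.6],
    [[-0.0002,0.0045,0],-2.6],
    [[-0.0002,0.0045,0],-2.6],
  ],
)

```text
clock: 15.55
position: [515.8, -214.0, 88.8]
ee_rot: [0.574, 0.819, 0.0, 0.0]
contact_force: [-1.0, -0.6, 0.2]
gripper_width: 25.8
```

```bash
python3 - <<'E'
from plan import *
where(5.2)
d=snap('wrist','wrist14');crop('wrist14',120,90,270,200,2.9)
E
```

```text
t 15.55 p [ 515.8 -214.    88.8] x [-0.342  0.94  -0.   ] y [0.94  0.342 0.   ] z [ 0. -0. -1.] q [-0.1   0.45 -0.37  0.   -0.75 -2.69] F [-1.  -0.6  0.2] w 25.8
TCP track [ 32.3 -83.6] post est [ 27.6 -85.8] r 90.1 toolyaw in track 24.1 F track [-1.  -0.7]
```

View pics/wrist14_c120_90.png

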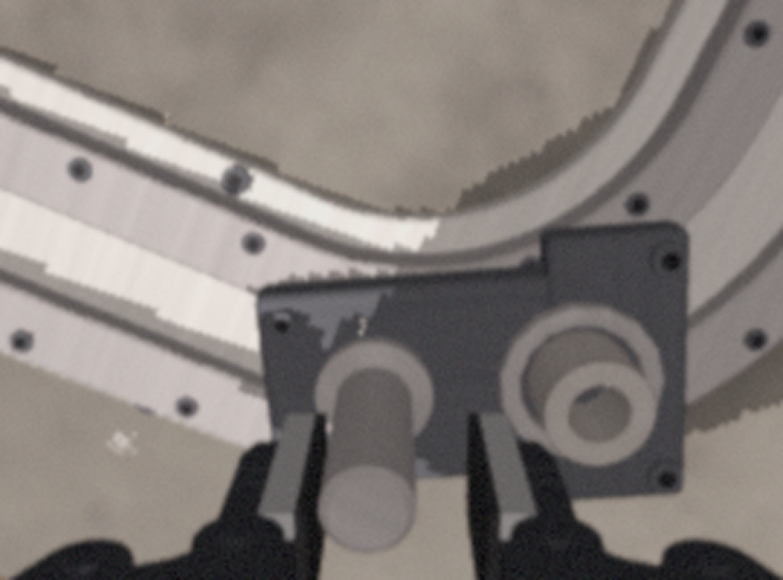

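```bash
python3 - <<'E'
from plan import *
plan(28,[3]+[4.5]*11)
E
```

```text
t 15.6 p [ 516.6 -213.9   88.9] x [-0.343  0.939 -0.001] y [0.939 0.343 0.001] z [ 0.001 -0.    -1.   ] q [-0.1   0.45 -0.36  0.   -0.75 -2.69] F [ 0.6 -0.4  0. ] w 25.9
TCP track [ 33.1 -83.5] post est [ 28.3 -85.6] r 90.2 toolyaw in track 24.2 F track [ 0.6 -0.4]
[[0.0002, 0.0022, 0], -1.8], [[-0.0001, 0.0045, 0], -2.6], [[-0.0001, 0.0045, 0], -2.6], [[-0.0001, 0.0045, 0], -2.6], [[-0.0001, 0.0045, 0], -2.6], [[-0.0001, 0.0045, 0], -2.6], [[-0.0000, 0.0045, 0], -2.6], [[-0.0000, 0.0045, 0], -2.6], [[-0.0000, 0.0045, 0], -2.6], [[0.0000, 0.0045, 0], -2.6], [[0.0000, 0.0045, 0], -2.6], [[0.0001, 0.0045, 0], -2.6], 
end s 80.5
```

drive_tool(
  plan=[
    [[0.0001,0.003,0],-1.8],
    [[-0.0001,0.0045,0],-2.6],
    [[-0.0001,0.0045,0],-2.6],
    [[-0.0001,0.0045,0],-2.6],
    [[-0.0001,0.0045,0],-2.6],
    [[-0.0001,0.0045,0],-2.6],
    [[0,0.0045,0],-2.6],
    [[0,0.0045,0],-2.6],
    [[0,0.0045,0],-2.6],
    [[0,0.0045,0],-2.6],
  ],
)

```text
clock: 16.85
position: [552.7, -192.0, 88.9]
ee_rot: [0.381, 0.925, -0.0, 0.0]
contact_force: [-1.0, -0.7, 1.1]
gripper_width: 25.9
```

```bash
python3 - <<'E'
from plan import *
s,R=where(5.2); q=tt(s['position'][:2]-5.2*R[:2,1]); f=np.arctan2(q[0],-q[1]);print('s',f*90,np.degrees(f))
plan(f*90,[3]+[4.5]*11)
E
```

```text
t 16.85 p [ 552.7 -192.    88.9] x [-0.71   0.705 -0.   ] y [0.705 0.71  0.   ] z [ 0. -0. -1.] q [-0.06  0.49 -0.3   0.   -0.79 -2.3 ] F [-1.  -0.7  1.1] w 25.9
TCP track [ 67.6 -59. ] post est [ 64.2 -63. ] r 89.9 toolyaw in track 49.3 F track [-1.  -0.7]
s 71.56822920442944 45.561749784874756
t 16.85 p [ 552.7 -192.    88.9] x [-0.71   0.705 -0.   ] y [0.705 0.71  0.   ] z [ 0. -0. -1.] q [-0.06  0.49 -0.3   0.   -0.79 -2.3 ] F [-1.  -0.7  1.1] w 25.9
TCP track [ 67.6 -59. ] post est [ 64.2 -63. ] r 89.9 toolyaw in track 49.3 F track [-1.  -0.7]
[[-0.0001, 0.0030, 0], -2.0], [[0.0001, 0.0045, 0], -2.6], [[0.0001, 0.0045, 0], -2.6], [[0.0001, 0.0045, 0], -2.6], [[0.0001, 0.0045, 0], -2.6], [[0.0001, 0.0045, 0], -2.6], [[0.0002, 0.0045, 0], -2.6], [[0.0002, 0.0045, 0], -2.6], [[0.0002, 0.0045, 0], -2.6], [[0.0002, 0.0045, 0], -2.6], [[0.0002, 0.0045, 0], -2.6], [[0.0003, 0.0045, 0], -2.6], 
end s 124.06822920442944
```

drive_tool(
  plan=[
    [[0,0.003,0],-2.0],
    [[0.0001,0.0045,0],-2.6],
    [[0.0001,0.0045,0],-2.6],
    [[0.0001,0.0045,0],-2.6],
    [[0.0001,0.0045,0],-2.6],
    [[0.0001,0.0045,0],-2.6],
    [[0.0002,0.0045,0],-2.6],
    [[0.0002,0.0045,0],-2.6],
    [[0.0002,0.0045,0],-2.6],
    [[0.0002,0.0045,0],-2.6],
    [[0.0002,0.0045,0],-2.6],
  ],
)

```text
clock: 18.23
position: [576.6, -150.8, 88.9]
ee_rot: [0.146, 0.989, -0.0, 0.0]
contact_force: [-0.1, -0.7, -0.1]
gripper_width: 25.1
```

```bash
python3 - <<'E'
from plan import *
s,R=where(5.2); q=tt(s['position'][:2]-5.2*R[:2,1]); f=np.arctan2(q[0],-q[1]);print('s',f*90,np.degrees(f))
plan(f*90,[3]+[4.5]*9)
d=snap('wrist','wrist15');d=snap('scene','scene15');d=snap('side','side15')
crop('wrist15',60,60,400,240,2);crop('scene15',200,130,120,130,4.6)
E
```

```text
t 18.225 p [ 576.6 -150.8   88.9] x [-0.957  0.289 -0.   ] y [0.289 0.957 0.   ] z [ 0. -0. -1.] q [ 0.02  0.5  -0.27  0.   -0.8  -1.88] F [-0.1 -0.7 -0.1] w 25.1
TCP track [ 88.5 -16.3] post est [ 87.4 -21.4] r 90.0 toolyaw in track 77.3 F track [-0.  -0.7]
s 119.80346980894087 76.26925767861434
t 18.225 p [ 576.6 -150.8   88.9] x [-0.957  0.289 -0.   ] y [0.289 0.957 0.   ] z [ 0. -0. -1.] q [ 0.02  0.5  -0.27  0.   -0.8  -1.88] F [-0.1 -0.7 -0.1] w 25.1
TCP track [ 88.5 -16.3] post est [ 87.4 -21.4] r 90.0 toolyaw in track 77.3 F track [-0.  -0.7]
[[0.0001, 0.0030, 0], -1.9], [[0.0003, 0.0045, 0], -2.6], [[0.0003, 0.0045, 0], -2.6], [[0.0003, 0.0045, 0], -2.6], [[0.0003, 0.0045, 0], -2.6], [[0.0001, 0.0045, 0], -0.3], [[0.0000, 0.0045, 0], -0.0], [[0.0000, 0.0045, 0], -0.0], [[0.0000, 0.0045, 0], -0.0], [[0.0000, 0.0045, 0], -0.0], 
end s 163.30346980894086
```

View pics/wrist15_c60_60.png

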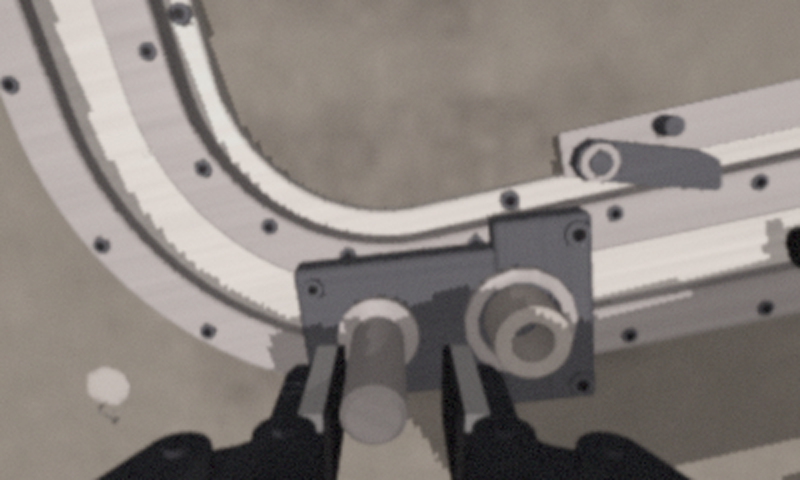

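View pics/scene15_c200_130.png

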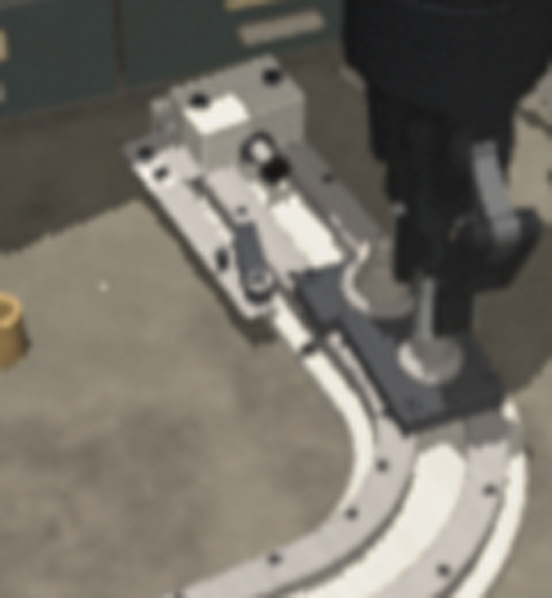

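drive_tool(
  plan=[
    [[0.0001,0.003,0],-1.9],
    [[0.0003,0.0045,0],-2.6],
    [[0.0003,0.0045,0],-2.6],
    [[0.0003,0.0045,0],-2.6],
    [[0.0003,0.0045,0],-2.6],
    [[0.0001,0.0045,0],-0.3],
    [[0,0.0045,0],0],
    [[0,0.0045,0],0],
    [[0,0.0045,0],0],
  ],
)

```text
clock: 19.5
position: [580.7, -112.2, 88.9]
ee_rot: [0.038, 0.999, -0.0, -0.0]
contact_force: [-1.2, -1.7, 1.0]
gripper_width: 25.8
```

```bash
python3 - <<'E'
from plan import *
s,R=where(5.2)
d=snap('wrist','wrist16')
crop('wrist16',180,60,300,220,2.6)
C=lambda p:(p[0]/2.6+180,p[1]/2.6+60)
E
```

```text
t 19.5 p [ 580.7 -112.2   88.9] x [-0.997  0.075  0.   ] y [ 0.075  0.997 -0.   ] z [-0. -0. -1.] q [ 0.08  0.5  -0.28  0.   -0.79 -1.73] F [-1.2 -1.7  1. ] w 25.8
TCP track [89.8 22.6] post est [89.8 17.4] r 91.4 toolyaw in track 89.8 F track [-1.  -1.8]
```

View pics/wrist16_c180_60.png

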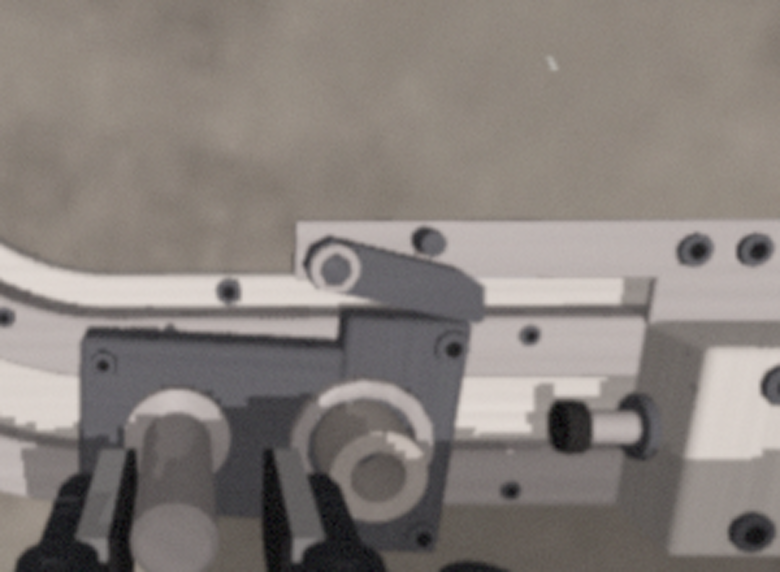

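```bash
python3 - <<'E'
from plan import *
w=load('wrist16');C=lambda p:(p[0]/2.6+180,p[1]/2.6+60)
print('front',tt(onz(w,C((468,325)),34)),tt(onz(w,C((455,440)),34)),tt(onz(w,C((438,548)),34)))
for z in (28,34): print('tip',z,tt(onz(w,C((551,425)),z)))
print('post',tt(onz(w,C((174,540)),85.5)))
E
```

```text
front [64.17519581 84.16061517] [93.0097296  83.85042462] [122.66401879  82.29515627]
tip 28 [ 91.70440361 109.44775924]
tip 34 [ 89.16440879 106.48373686]
post [89.00927719 17.52610431]
```

drive_tool(
  plan=[
    [[0,0.003,0],0],
    [[0,0.004,0],0],
    [[0,0.004,0],0],
    [[0,0.004,0],0],
    [[0,0.003,0],0],
    [[0,0.001,0],0],
    [[0,0,0],0],
  ],
)

```text
clock: 20.42
position: [582.2, -93.0, 88.7]
ee_rot: [0.038, 0.999, 0.0, 0.0]
contact_force: [0.2, 0.7, 0.3]
gripper_width: 25.5
```

```bash
python3 - <<'E'
from plan import *
s,R=where(5.2)
d=snap('wrist','wrist17')
crop('wrist17',180,60,300,220,2.6)
E
```

```text
t 20.425 p [582.2 -93.   88.7] x [-0.997  0.075 -0.   ] y [0.075 0.997 0.   ] z [ 0.  0. -1.] q [ 0.12  0.49 -0.29 -0.   -0.79 -1.76] F [0.2 0.7 0.3] w 25.5
TCP track [89.9 41.8] post est [89.9 36.6] r 97.1 toolyaw in track 89.8 F track [0.2 0.7]
```

View pics/wrist17_c180_60.png

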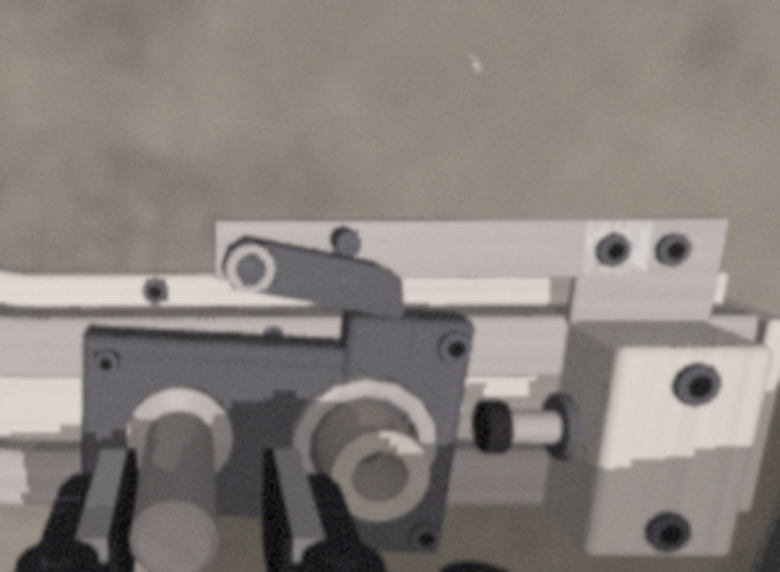

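drive_tool(
  plan=[
    [[0,0.001,0],0],
    [[0,0.001,0],0],
    [[0,0.001,0],0],
    [[0,0.001,0],0],
    [[0,0.001,0],0],
    [[0,0.001,0],0],
    [[0,0.001,0],0],
    [[0,0.001,0],0],
    [[0,0,0],0],
  ],
)

```text
clock: 21.6
position: [583.0, -85.5, 89.1]
ee_rot: [0.037, 0.999, -0.0, 0.0]
contact_force: [1.4, -3.3, 1.0]
gripper_width: 25.6
```

```bash
python3 - <<'E'
from plan import *
s,R=where(5.2)
d=snap('wrist','wrist18')
crop('wrist18',180,60,300,220,2.6)
s,R=where(5.2)
E
```

```text
t 21.6 p [583.  -85.5  89.1] x [-0.997  0.075 -0.001] y [ 0.075  0.997 -0.   ] z [ 0.001 -0.    -1.   ] q [ 0.13  0.49 -0.29  0.   -0.79 -1.78] F [ 1.4 -3.3  1. ] w 25.6
TCP track [90.2 49.4] post est [90.2 44.2] r 100.4 toolyaw in track 89.8 F track [ 1.6 -3.2]
t 21.65 p [583.  -85.5  89. ] x [-0.997  0.075 -0.001] y [ 0.075  0.997 -0.   ] z [ 0.001 -0.    -1.   ] q [ 0.13  0.49 -0.29  0.   -0.79 -1.78] F [-0.2 -3.2  1.7] w 25.7
TCP track [90.2 49.4] post est [90.2 44.2] r 100.4 toolyaw in track 89.8 F track [ 0.  -3.2]
```

View pics/wrist18_c180_60.png

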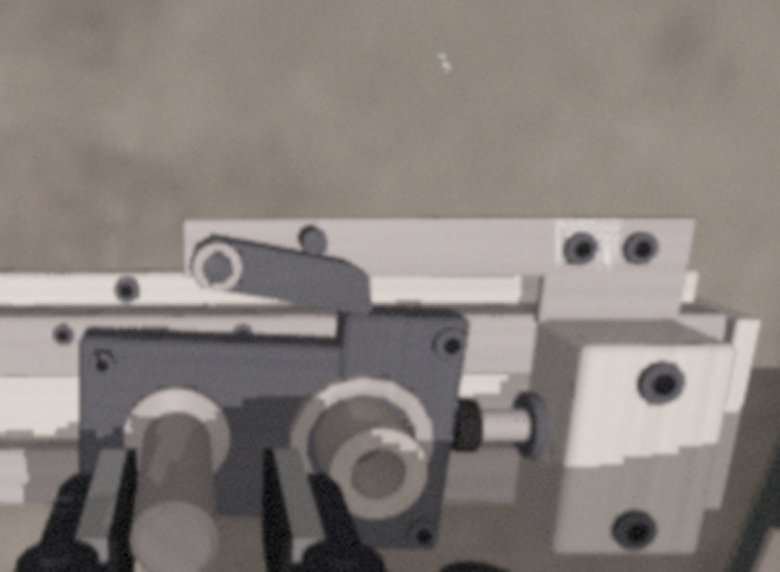

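drive_tool(
  plan=[
    [[0,0.001,0],0],
    [[0,0.001,0],0],
    [[0,0.001,0],0],
    [[0,0,0],0],
  ],
)

```text
clock: 22.15
position: [583.1, -82.5, 89.0]
ee_rot: [0.037, 0.999, -0.0, 0.0]
contact_force: [-0.1, -5.1, 2.2]
gripper_width: 25.6
```

```bash
python3 - <<'E'
from plan import *
d=snap('wrist','wrist19')
crop('wrist19',180,60,300,220,2.6)
s,R=where(5.2)
E
```

```text
t 22.2 p [583.1 -82.5  89. ] x [-0.997  0.075 -0.   ] y [ 0.075  0.997 -0.   ] z [ 0. -0. -1.] q [ 0.13  0.49 -0.29  0.   -0.79 -1.78] F [ 0.6 -5.2  2.1] w 25.6
TCP track [90.1 52.3] post est [90.1 47.1] r 101.7 toolyaw in track 89.8 F track [ 1.  -5.2]
```

View pics/wrist19_c180_60.png

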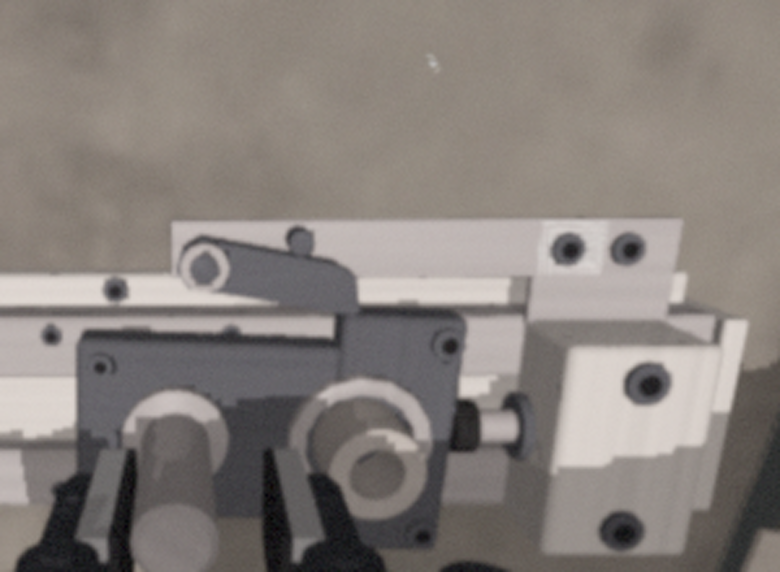

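drive_tool(
  plan=[
    [[0,0.001,0],0],
    [[0,0.001,0],0],
    [[0,0,0],0],
  ],
)

```text
clock: 22.58
position: [583.2, -80.9, 89.0]
ee_rot: [0.037, 0.999, -0.0, 0.0]
contact_force: [-0.8, -6.7, 1.6]
gripper_width: 25.9
```

```bash
python3 - <<'E'
from plan import *
d=snap('wrist','wrist20')
crop('wrist20',180,60,300,220,2.6)
s,R=where(5.2)
E
```

```text
t 22.625 p [583.2 -80.9  89.1] x [-0.997  0.075 -0.   ] y [ 0.075  0.997 -0.001] z [ 0.    -0.001 -1.   ] q [ 0.14  0.49 -0.29  0.   -0.79 -1.78] F [ 0.4 -6.4  2.4] w 25.3
TCP track [90.1 54. ] post est [90.1 48.8] r 102.4 toolyaw in track 89.8 F track [ 0.9 -6.3]
```

View pics/wrist20_c180_60.png

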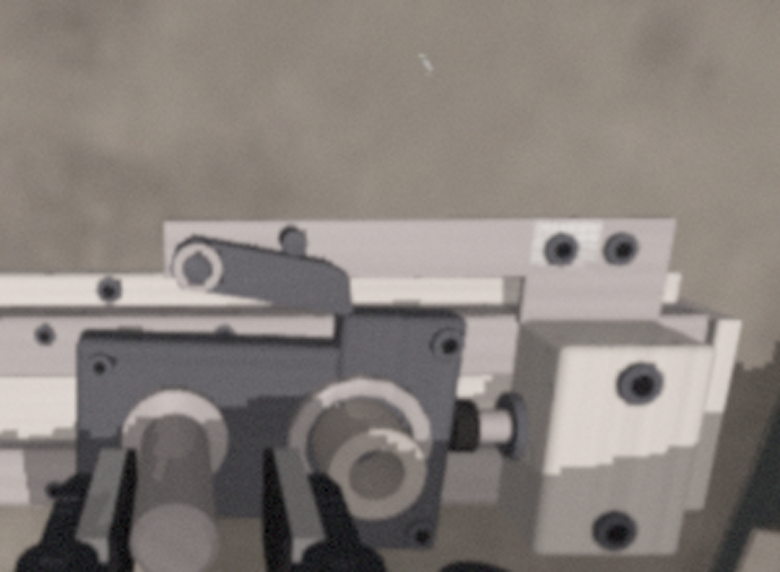

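drive_tool(
  plan=[
    [[0,0.001,0],0],
    [[0,0.001,0],0],
    [[0,0,0],0],
  ],
)

```text
clock: 23.0
position: [583.1, -79.0, 89.0]
ee_rot: [0.037, 0.999, -0.001, -0.0]
contact_force: [-0.4, -6.6, 2.8]
gripper_width: 25.5
```

```bash
python3 - <<'E'
from plan import *
d=snap('wrist','wrist21')
crop('wrist21',180,60,300,220,2.6)
s,R=where(5.2)
E
```

```text
t 23.05 p [583.1 -79.   89. ] x [-0.997  0.075  0.001] y [ 0.075  0.997 -0.001] z [-0.001 -0.001 -1.   ] q [ 0.14  0.49 -0.29  0.   -0.79 -1.79] F [ 0.6 -6.   2.6] w 25.7
TCP track [89.8 55.8] post est [89.8 50.6] r 103.1 toolyaw in track 89.8 F track [ 1.  -5.9]
```

View pics/wrist21_c180_60.png

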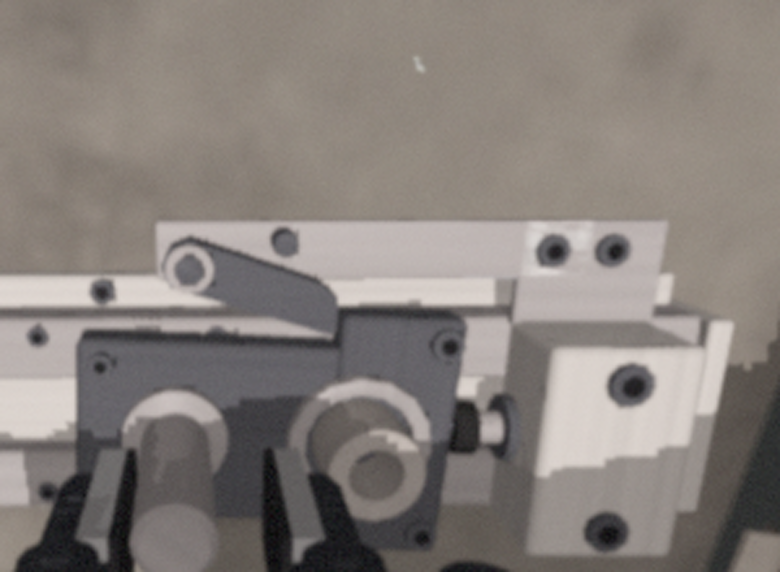

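drive_tool(
  plan=[
    [[0,-0.0005,0],0],
    [[0,-0.0005,0],0],
    [[0,-0.001,0],0],
    [[0,-0.001,0],0],
    [[0,-0.001,0],0],
    [[0,-0.001,0],0],
    [[0,-0.001,0],0],
    [[0,0,0],0],
  ],
)

```text
clock: 24.05
position: [582.9, -84.1, 88.8]
ee_rot: [0.038, 0.999, 0.0, 0.0]
contact_force: [-0.8, 0.0, -1.1]
gripper_width: 25.6
```

```bash
python3 - <<'E'
from plan import *
d=snap('wrist','wrist22')
crop('wrist22',180,60,300,220,2.6)
s,R=where(5.2)
E
```

```text
t 24.1 p [582.9 -84.1  88.8] x [-0.997  0.075 -0.   ] y [0.075 0.997 0.   ] z [ 0.  0. -1.] q [ 0.13  0.49 -0.29 -0.   -0.79 -1.78] F [-1.2  0.6  0.2] w 25.6
TCP track [90.  50.7] post est [90.  45.5] r 100.9 toolyaw in track 89.8 F track [-1.3  0.5]
```

View pics/wrist22_c180_60.png

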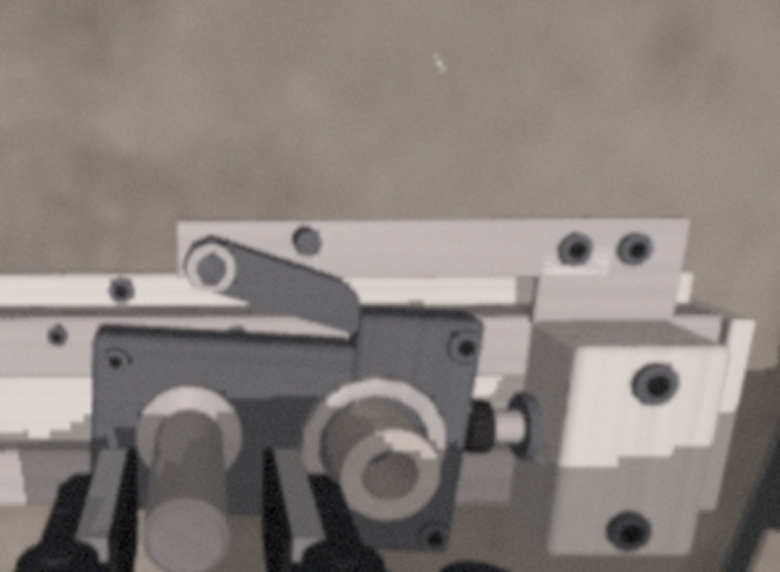

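drive_tool(
  plan=[
    [[0,-0.001,0],0],
    [[0,-0.0005,0],0],
    [[0,0,-0.005],0],
    [[0,0,-0.015],0],
    [[0,0,-0.02],0],
    [[0,0,-0.03],0],
    [[0,0,-0.03],0],
    [[0,0,0],0],
    [[0,0,0],0],
  ],
)

```text
clock: 25.22
position: [582.4, -85.7, 189.1]
ee_rot: [0.038, 0.999, 0.0, 0.0]
contact_force: [-0.0, 0.0, -0.6]
gripper_width: 26.1
```

```bash
python3 - <<'E'
from plan import *
d=snap('wrist','wrist23');d=snap('scene','scene23')
crop('wrist23',180,60,300,220,2.6);crop('scene23',140,130,180,140,4.4)
s,R=where(5.2)
E
```

```text
t 25.325 p [582.1 -85.8 188.1] x [-0.997  0.075  0.002] y [ 0.075  0.997 -0.   ] z [-0.002  0.    -1.   ] q [ 0.13  0.38 -0.18 -0.   -1.01 -1.77] F [ 0.2 -0.1 -0.1] w 25.5
TCP track [89.3 49. ] post est [89.3 43.8] r 99.5 toolyaw in track 89.8 F track [ 0.2 -0.1]
```

View pics/wrist23_c180_60.png

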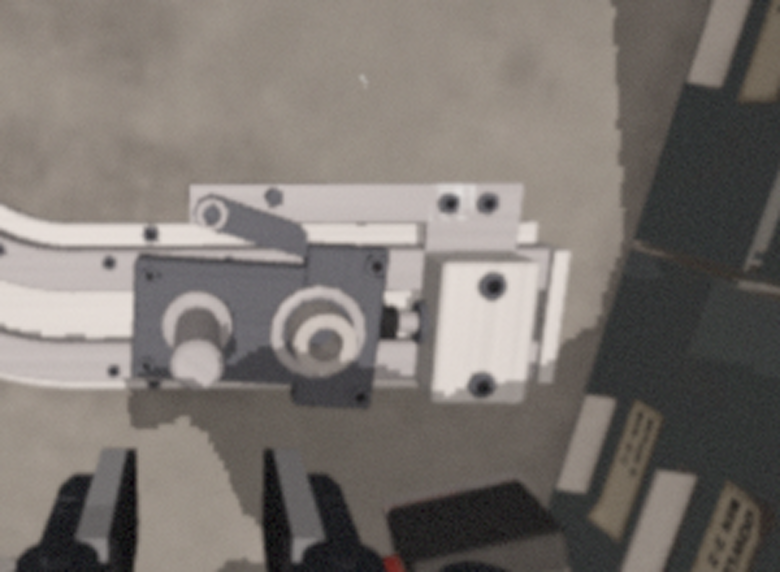

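View pics/scene23_c140_130.png

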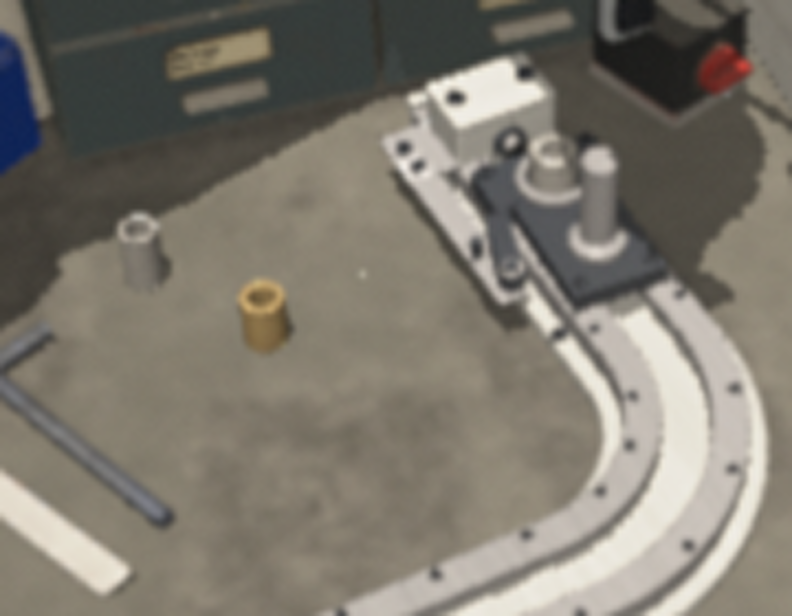

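All checks look good: the pawl is behind the shoulder, the bush is seated, the other bushes are where they were, and the arm is clear.

```bash
python3 - <<'E'
from h import *
arm.job_done(); st()
E
```

```text
the job is handed in; nothing more can be done
the job is handed in; nothing more can be done
```

The job is done and handed in at about 25 s of the 59 s allowed; the hand-in gives no verdict.

- **Loading:** I set the shortest, widest bush in the nest while the carrier was still at its starting place on the entry leg. It released without touching the ring, and the side and wrist pictures showed it upright and seated.
- **Pushing:** I held the post loosely between the pads and pushed it round the bend. The wrist force at the ends of the moves in the bend was only about 1 N, within the sensor's noise.
- **Latching:** The last stretch went in 1 mm steps until the pawl snapped in. The highest force read was about 6.7 N, and I judged the buffer to be about 8–9 mm pressed, well short of its hard bottom.
- **Last checks:** After backing off and lifting clear, the pictures showed:
  - the pawl behind the carrier's shoulder and the buffer still pressed;
  - the bush flat in the nest;
  - the other two bushes still standing in place;
  - about zero force on the gripper.

- **Small disagreements:** The wrist camera read about 1 mm sideways and up to about 4 mm low in height. I allowed for it when placing the bush. The grasp width read 19 mm on the 22 mm bush, but the hold was sound.
- **Not measured directly:** I had no sensor for the exact buffer travel, the pawl angle or the force against the track. Those are judged from pictures, arm position and wrist force.

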